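# Press an awl and a cutting die into their foam case

## Task

Pack the blue foam case: first lift the steel weight off the foam and stand it upright on the board beside the case, then press the wooden-handled awl and the dark oblong cutting die (the longer of the two dark oblong ones, lying to one side of the case) each into its own snug foam cutout, the awl's point in the narrow end, all the way down until it sits level on the pale floor. Let go of everything, and do not disturb the loose scriber and hole punches lying about.

Things in the scene. Friction and masses are not known exactly. Their poses are not given: they have to be found in the camera images.
- case: Shallow black tray case with blue foam, 160 x 144 x 35 mm, fixed to the board. Origin: centre of its underside (z = 0). Its x axis runs along both cutouts, z up. Foam top is 34 mm above the origin, the pale floor 19 mm in the awl cutout and 16 mm in the oblong one, so seated the awl stands 11 mm and the die 12 mm above the foam. Awl cutout at y = +40.5 mm, oblong at y = -35.5 mm.
- awl_cutout (a point): Centre of the awl cutout on its floor, where the awl's origin belongs; axes as the case, so the seated awl's -y (point) lies along +x here. The cutout is 1.5 mm larger than handle and collar all round, its mouth 3 mm wider still over the top 5 mm. Two lighter blue springy foam bosses, 30 mm long, at x = -30 mm squeeze the handle by 1.8 mm from each side: push it down there.
- awl_cutout_point (a point): Where the awl's point belongs: in the 14 mm wide narrow end of the awl cutout, 60 mm along the case's +x from point awl_cutout and 13 mm above its floor. The other way round the awl does not fit.
- block_cutout (a point): Centre of the oblong cutout on its floor, where the oblong die's origin belongs, its length along the case's x, either end first. Same clearances; its bosses are at the middle. The bosses have sloped tops: a part just laid in stays up on them; about 5 to 16 N of push takes it down to the floor, and it then stays.
- awl: Awl, 132 mm long along its y, about 0.06 kg, lying flat. Origin: under its middle, on the board; z up. Wooden handle 26 mm across and 26 mm high from y = -4 to +66 mm (pinch it across x at y = +30 mm, by its top 9 mm, so that the fingers stay over the foam), collar 26 mm across from y = -21 to -10 mm, thin spike on to y = -66 mm.
- awl_point (a point): Point on the awl's spike near its tip: 60 mm along -y from the awl's origin, 13 mm up, on its axis.
- die_block: Dark grey oblong strip-steel cutting die with round corners, open outline, 88 x 36 x 30 mm (rivet heads not counted), about 0.2 kg; the longer of the two dark oblong dies. Origin: centre of its underside; x along its length, z up. Pinch it across its 36 mm width at the middle, by its top 10 mm.
- weight_block: Steel weight, base 50 x 62 x 22 mm (x, y, z) with a turned wooden knob at its centre, 20 mm across, from 22 to 48 mm up, about 0.6 kg. Origin: centre of its underside. Starts on the foam between the cutouts, partly covering both. It may be stood anywhere free on the board; least cramped by racks and press is the zone within 0.67 m of the base, y < 0.2 m, and y > -0.1 m where x > 0.5 m.
- scriber: Bystander: slim brass scriber, 140 mm long along its y, 13 mm thick. Origin: under its middle.
- hole_punch0: Bystander: steel hole punch, 104 mm long along its y, 14 mm thick. Origin: under its middle.
- hole_punch1: Bystander: steel hole punch, 104 mm long along its y, 18 mm thick. Origin: under its middle.
Things that resemble listed ones, but are neither listed nor needed, are in the scene too. What is shaped like the die_block but orange or red is not meant.

How it is judged:
By the outcome, as a careful person would: the job done as asked, in the order asked, and still so for the second after the job is handed in, with the robot touching nothing.
It also fails if it takes over 70 s, if anything falls off the work surface, if the arm or the gripper's body presses on something with over 40 N, if the wrist force passes 120 N, or if a joint passes its speed limit or range.

## Robot

A 6-joint arm with a two-finger parallel gripper is mounted at the origin on a cart in front of the work surface, level with it; the furniture and walls round the work are solid. World frame = base frame: x ahead of the robot, y to its left, z up, the work surface at z = 0. Lengths are in mm, angles in rad, forces in N, time in s.
With the tool pointing down it reaches from about 275 to 1000 mm from the base axis. Payload 8.4 kg.
Tool frame: the origin (TCP) lies midway between the tips of the shut fingers; the grasp point (between the pads) lies r.grip_point_offset behind it (r.grip_point_offset is the distance from the TCP to the grasp point, in mm); z points along the fingers, y is the direction in which the jaws open and shut (so a half turn about z gives the same grasp; the last joint's range is limited). The gripper opens to 85 mm and grips with 20 to 120 N. Pads are 22 mm wide; open, the fingers measure 114 mm over their backs; the gripper's body (76 mm by 85 mm) begins 54 mm behind the grasp point. The pads swing forward as they close: fully open they stand 13 mm farther back than shut.
Start: joints at [-1.238, 0.353, 1.633, -0, 1.155, -0.002], TCP at [205.361, -590.3, 231.281] pointing down, gripper open.
Joint ranges: [-2.63, 2.63], [-0.92, 2.1], [0.06, 2.66], [-1.3, 4.44], [0, 2.69], [-3.02, 3.02]. Speed limits (rad/s): [2.22, 2.22, 2.79, 3.14, 3.14, 3.14].

## Interface

Orientations are given as [roll, pitch, yaw] about the fixed x, y, z axes, in that order (R = Rz(yaw) Ry(pitch) Rx(roll)).
In Python, from rig import r gives the robot as it stands.
- The arm moves only by the tool move_arm, never from a script. Its argument "targets" is one flat list of numbers, 5 for each row, row after row: the gripper's target within -1 to 1 (fully open at 1, half-way at 0, shut at -1), then the shift along the tool's x, y, z in cm, then the turn about the tool's z in degrees. In form: [gripper, tx, ty, tz, turn, gripper, tx, ty, tz, turn, ...]. A call has 1 to 10 rows; each row is the pose to reach, as a shift and turn from the pose commanded when the call began, along the tool's axes at that moment; what a row does not reach only later rows make up. A row lasts 1/10 s, in which the tool goes at most 50 mm and 8.59 degrees, less where a joint would pass 70% of its speed; a pose out of reach is approached as far as the arm can. A call with a gripper value outside its range is refused whole. The fingers move at their own pace and stop on an object; "squeeze" is the grip in N (left out, the last holds). Time passes only in rows, so rows that repeat a pose let the fingers close. It gives the time, the measured TCP pose, the force and the opening at its end, in the units of the state.
- r.sense(): the state, without advancing time (a new reading comes with each control period).
- r.grab_frame(name): name is "scene" or "top" or "wrist"; returns a dict with "img" (480x640x3 uint8, blue, green, red), "K" (3x3 intrinsics, pixels), "world_to_cam" (4x4, takes a point from world to camera coordinates). Camera axes: x right, y down, z forward; pixel columns grow to the right and rows downward; lengths in mm; the calibration is good to about 2 mm. A picture is of the moment at which its call begins. There is no depth.
- r.sign_off(): hands the job in, once; it reports no verdict.
Trained networks look in a picture, given as the dict that the camera call returned (one of the last four; its "shot" number tells which), for a name from the list of things; names that differ only in an ending like _2 or _b are one class to them, and where a whole thing is asked for, a point or a joint stands for the part that bears it (a point fixed in the world has none). Each returns a list of dicts, best first, with "conf" (0 to 1); they miss things now and then, are a little off and sometimes report something else, mostly with a low value. They report only what shows in the picture. A call takes as long as a camera call. They do not tell look-alikes from the thing itself.
- r.outline_of(picture, thing): "region" (480x640 bool, what is visible of it).
- r.mark_of(picture, thing): "position" ([x, y, z] in mm, in world coordinates, good to about 4 mm: a listed point, or the origin of a listed thing).
The state is a dict: "clock": time; "qpos": joint angles; "qvel": joint speeds; "joint_efforts": joint torques, N m; "eef_pos": TCP position; "tcp_rot": TCP orientation; "contact_force": force on the tool from outside, world axes, zero at the start; "wrist_torque": the same for the moment, N m; "opening": opening from 0.0 (shut) to 1.0 (fully open).
Only numpy, scipy, OpenCV 4.12 (cv2) and the standard library are available. Lean on these libraries where they do the work, as an engineer would, in place of code of your own. Each camera call takes 0.05 s, during which the arm holds its last target.

## Working session

There is one attempt and no reset: what is moved stays moved. The work goes in short steps, Python scripts to look and compute and a tool call to move; the robot and the scene stay as the last step left them, time stands still between calls to the robot, and variables do not carry over. Pictures are saved under pics/ and viewed, and the job is handed in when it is done.

Besides the shell and the picture viewer there is one more tool, called after "Emit:" by a JSON object that holds its "api" and its "payload", one argument or row to a line. move_arm: Moves the arm, as the interface text tells. Its arguments: {"type":"object","properties":{"targets":{"type":"array","items":{"type":"number"}},"squeeze":{"type":"number"}},"required":["targets"]}

```bash
mkdir -p pics; ls
cat > h.py <<'E'
from rig import r
import numpy as np, cv2
def grab(n,save=None):
    f=r.grab_frame(n)
    if save: cv2.imwrite('pics/'+save,f['img'])
    return f
def proj(f,p):
    p=np.atleast_2d(p); c=(f['world_to_cam'][:3,:3]@p.T).T+f['world_to_cam'][:3,3]
    u=(f['K']@c.T).T; return u[:,:2]/u[:,2:]
def back(f,uv,z):
    uv=np.atleast_2d(uv).astype(float); R=f['world_to_cam'][:3,:3];t=f['world_to_cam'][:3,3]
    d=(R.T@np.linalg.inv(f['K'])@np.c_[uv,np.ones(len(uv))].T).T
    o=-R.T@t; s=(z-o[2])/d[:,2]; return o+s[:,None]*d
E
python3 - <<'E'
from h import *
print(r.sense(), r.grip_point_offset)
for n in("scene","top","wrist"):
    f=grab(n,n+'0.png'); W=np.array(f['world_to_cam']); print(n,(-W[:3,:3].T@W[:3,3]).round(0), W[2,:3].round(2))
    if n!='wrist':
        for t in "case awl_cutout awl_cutout_point block_cutout awl awl_point die_block weight_block scriber hole_punch0 hole_punch1".split():
            m=r.mark_of(f,t)
            print(t,[(np.round(x['position']).astype(int).tolist(),round(x['conf'],2),proj(f,x['position'])[0].astype(int).tolist()) for x in m[:4]])
print(r.sense()['clock'])
E
```

```text
pics
{'clock': 0.0, 'qpos': array([-1.23839824e+00,  3.53614470e-01,  1.63418640e+00,  2.17575265e-05,
        1.15519568e+00, -2.38026357e-03]), 'qvel': array([-0.00188948, -0.00161749, -0.00230471,  0.0016595 ,  0.00019805,
        0.00011805]), 'joint_efforts': array([-4.97267156e-04, -6.05256200e+01, -3.42063046e+01,  1.19025794e-04,
        9.44151543e-03,  4.06134041e-05]), 'eef_pos': array([ 205.20361962, -589.81952651,  230.56035617]), 'tcp_rot': array([-3.14018881e+00, -2.32346210e-05,  3.34769536e-01]), 'contact_force': array([-0.76532542, -0.27097567,  0.29828439]), 'wrist_torque': array([ 0.02187159, -0.00621006,  0.0088575 ]), 'opening': 1.0022116684987936} 18.700000000000003
scene [  41.  666. 1065.] [ 0.39 -0.53 -0.75]
case [([551, -22, 2], 0.79, [316, 257])]
awl_cutout [([561, 16, 19], 0.86, [303, 261])]
awl_cutout_point [([622, 1, 34], 0.6, [286, 242]), ([567, -257, 8], 0.6, [363, 197])]
block_cutout [([550, -56, 13], 0.92, [324, 246])]
awl [([511, -265, 1], 0.7, [383, 206])]
awl_point [([566, -259, 12], 0.84, [364, 196])]
die_block [([393, -176, 0], 0.8, [405, 248])
[... 463 characters left out ...]
 1049.] [ 0.11  0.01 -0.99]
case [([556, -26, 2], 0.64, [311, 242])]
awl_cutout [([564, 14, 19], 0.62, [291, 237])]
awl_cutout_point [([621, 2, 32], 0.72, [297, 209])]
block_cutout [([545, -51, 16], 0.91, [323, 246])]
awl [([506, -264, 2], 0.67, [425, 265])]
awl_point [([569, -258, 15], 0.91, [422, 234]), ([554, -21, 2], 0.4, [308, 243])]
die_block [([389, 242, 1], 0.95, [183, 323]), ([389, -171, 1], 0.84, [381, 321]), ([501, 262, 2], 0.73, [174, 270])]
weight_block [([574, -26, 35], 0.77, [311, 231])]
scriber [([731, -17, 4], 0.81, [306, 161])]
hole_punch0 [([448, -402, 4], 0.81, [493, 292])]
hole_punch1 [([448, -402, 4], 0.81, [493, 292])]
wrist [ 268. -569.  373.] [-0.25 -0.09 -0.97]
1.25
```

View pics/scene0.png

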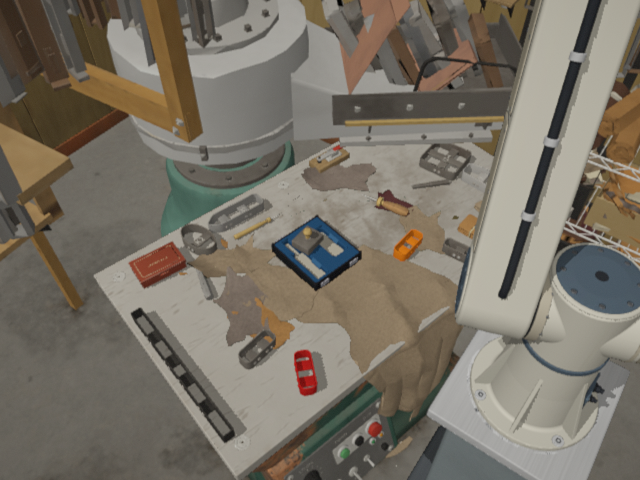

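View pics/top0.png

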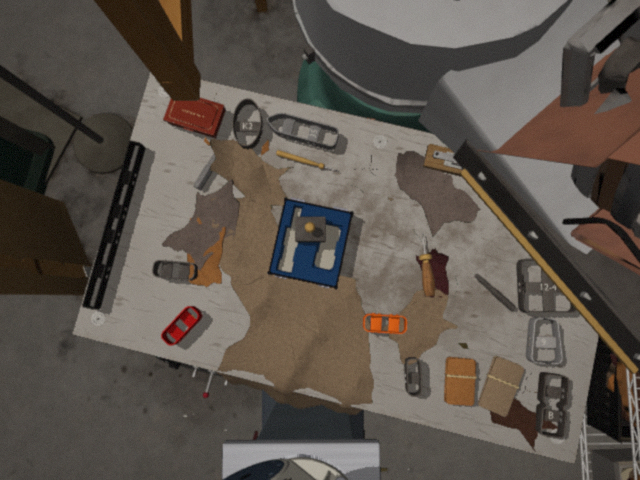

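Top view: the case is at (312,243) and the weight on it at (311,231). The awl is at (427,270), the scriber at (306,161), and hole punches at (204,175) and (494,292). The dark oblong candidates are (175,270) and (413,375). The dies at (383,323) and (182,325) are orange and red, so not meant. Next I'll enlarge and measure both dark ones.

```bash
cat > a.py <<'E'
from h import *
f=grab('top'); g=grab('scene')
im=f['img']; gi=g['img']
def crop(im,c,w,h,s): x,y=c; return cv2.resize(im[y-h//2:y+h//2,x-w//2:x+w//2],None,fx=s,fy=s,interpolation=cv2.INTER_CUBIC)
cv2.imwrite('pics/dies.png',np.vstack([np.hstack([crop(im,(175,270),60,50,6),crop(im,(413,375),60,50,6)]),np.hstack([crop(gi,(257,348),60,50,6),crop(gi,(455,247),60,50,6)])]))
cv2.imwrite('pics/case.png',crop(im,(312,243),110,110,5.4))
cv2.imwrite('pics/awl.png',np.hstack([crop(im,(430,265),60,90,6),crop(gi,(390,203),60,90,6)]))
for n,F in(('top',f),('scene',g)):
  for t in('die_block','awl','case','weight_block'):
    for o in r.outline_of(F,t)[:5]:
        m=o['region'].astype(np.uint8); ys,xs=np.nonzero(m)
        if len(xs)<20: continue
        P=back(F,np.c_[xs,ys],{'die_block':25,'awl':13,'case':34,'weight_block':56}[t])[:,:2]
        (c,wh,a)=cv2.minAreaRect(P.astype(np.float32))
        print(n,t,round(o['conf'],2),(int(xs.mean()),int(ys.mean())),np.round(c),np.round(wh),round(a,1))
E
python3 a.py
```

```text
top die_block 0.94 (174, 269) [500. 255.] [97. 40.] 82.7
top die_block 0.94 (387, 323) [ 387. -177.] [84. 38.] 84.9
top die_block 0.7 (180, 325) [387. 239.] [41. 93.] 45.0
top awl 0.71 (427, 276) [ 486. -265.] [89. 24.] 4.4
top case 0.87 (310, 245) [553. -25.] [146. 167.] 77.4
top weight_block 0.76 (310, 228) [577. -26.] [62. 49.] 89.4
scene die_block 0.86 (305, 372) [386. 242.] [ 41. 103.] 47.7
scene die_block 0.82 (256, 348) [498. 258.] [96. 50.] 83.2
scene die_block 0.77 (407, 244) [ 386. -171.] [108.  48.] 87.7
scene awl 0.76 (391, 205) [ 501. -268.] [116.  37.] 0.7
scene awl 0.69 (432, 183) [ 448. -403.] [101.  20.] 44.5
scene case 0.57 (318, 254) [549. -19.] [159. 181.] 77.3
scene weight_block 0.71 (307, 239) [574. -21.] [70. 55.] 89.0
scene weight_block 0.46 (317, 254) [540.  -5.] [157. 177.] 77.1
```

View pics/dies.png

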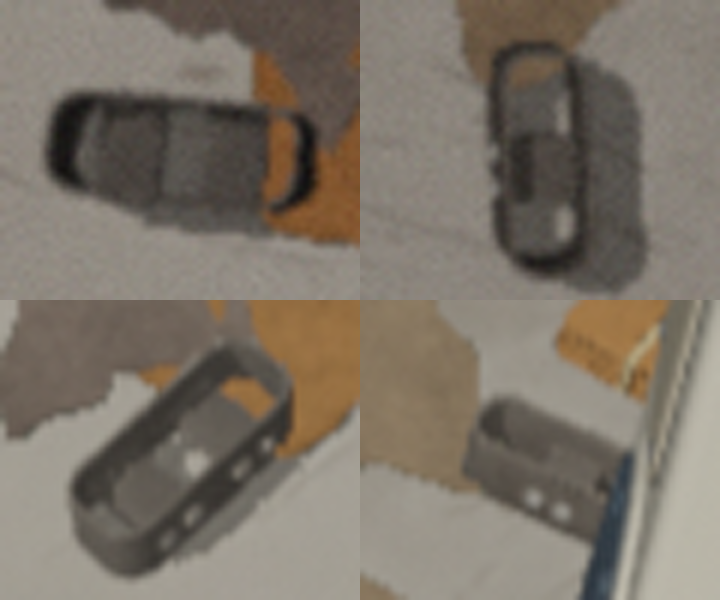

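View pics/case.png

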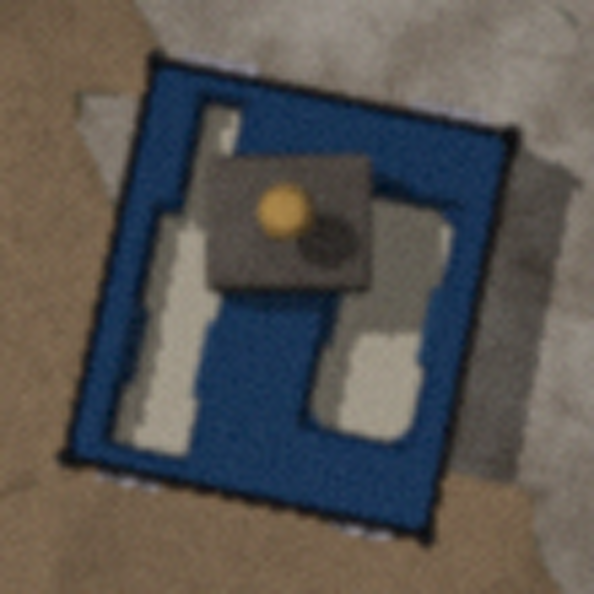

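View pics/awl.png

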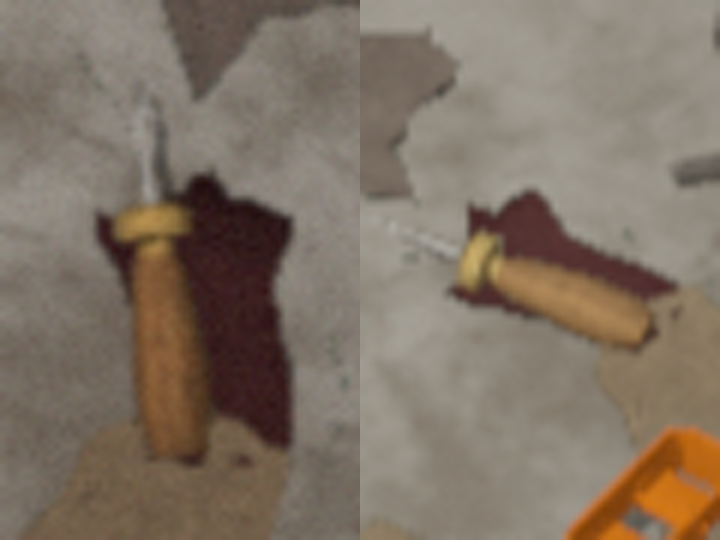

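The dark die at top (175,270) is clearly longer, about 44 px against 38 px, so it is the one meant (world ≈ (500,256)). The awl's point faces +x. The case's narrow end is at the top of the picture, with case yaw ≈ -12.6°. I'll move the wrist camera over the awl first, then the case.

```bash
cat >> h.py <<'E'
import sys
def go(x,y,z,yawdeg,s=None):
    s=s or r.sense(); p=s['eef_pos']; yw=s['tcp_rot'][2]
    d=np.array([x,y,z])-p; c,si=np.cos(yw),np.sin(yw)
    t=-(yawdeg-np.degrees(yw)); t=(t+180)%360-180
    print('pose',p.round(1),'yaw',np.degrees(yw).round(2),'F',s['contact_force'].round(1),'op',round(s['opening'],3),'t',round(s['clock'],2))
    print('GO tx,ty,tz,turn', (np.array([d[0]*c+d[1]*si, d[0]*si-d[1]*c, -d[2]])/10).round(2), round(t,1))
E
python3 -c "
from h import *
go(490,-265,231,6)"
```

```text
pose [ 205.4 -590.3  231.3] yaw 19.18 F [-0.   0.6  0.7] op 1.002 t 1.75
GO tx,ty,tz,turn [ 3.757e+01 -2.137e+01  3.000e-02] 13.2
```

Emit:
{"api": "move_arm", "payload": {
  "targets": [1, 2, -1.2, 0, 1, 1, 6, -3.4, 0, 3, 1, 10, -5.7, 0, 5, 1, 14, -8, 0, 7, 1, 18, -10.3, 0, 9, 1, 22, -12.5, 0, 11, 1, 26, -14.8, 0, 12, 1, 30, -17, 0, 13.2, 1, 34, -19.3, 0, 13.2, 1, 37.6, -21.4, 0, 13.2]
}}

```text
clock: 2.75
eef_pos: [491.5, -262.9, 231.5]
tcp_rot: [3.141, -0.001, 0.105]
contact_force: [0.4, -0.8, 0.8]
opening: 1.0
```

Emit:
{"api": "move_arm", "payload": {
  "targets": [1, 0, 0, 0, 0, 1, 0, 0, 0, 0]
}}

```text
clock: 2.95
eef_pos: [490.6, -263.9, 231.2]
tcp_rot: [3.141, 0.0, 0.107]
contact_force: [-0.5, 0.8, -0.1]
opening: 0.997
```

```bash
cat > b.py <<'E'
from h import *
f=grab('wrist','w1.png'); print(f['K'].round(1).tolist())
for t in('awl','awl_point'):
    print(t,[(np.round(x['position'],1).tolist(),round(x['conf'],2),proj(f,x['position'])[0].astype(int).tolist()) for x in r.mark_of(f,t)[:3]])
go(520,-25,260,-12.6)
E
python3 b.py
```

```text
[[373.4, 0.0, 316.4], [0.0, 373.4, 238.3], [0.0, 0.0, 1.0]]
awl [([505.6, -260.5, 6.1], 0.94, [314, 190])]
awl_point [([566.1, -257.1, 13.7], 0.7, [317, 125])]
pose [ 489.5 -265.4  231.3] yaw 5.93 F [-1.1 -0.5  0.6] op 1.003 t 3.1
GO tx,ty,tz,turn [  5.52 -23.6   -2.87] 18.5
```

View pics/w1.png

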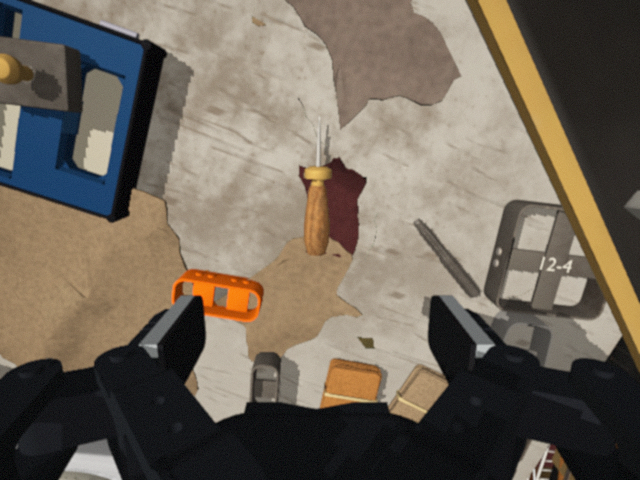

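The wrist view shows the awl from its tip (319,117) to its butt (316,254), with the collar at (318,173). Now the case.

```bash
cat > c.py <<'E'
from h import *
f=grab('wrist')
P=back(f,[(319,117),(317.5,173),(316,254),(316,215)],13); print(P.round(1)); d=P[0]-P[2]; print(np.linalg.norm(d),np.degrees(np.arctan2(d[1],d[0])))
go(520,-25,260,-12.6)
E
python3 c.py
```

```text
[[ 573.  -259.5   13. ]
 [ 522.3 -263.4   13. ]
 [ 441.6 -270.1   13. ]
 [ 481.5 -266.    13. ]]
131.8338322899231 4.591482520885225
pose [ 489.5 -265.5  231.3] yaw 5.9 F [ 0.1 -0.3 -0.6] op 1.003 t 3.15
GO tx,ty,tz,turn [  5.51 -23.61  -2.87] 18.5
```

Emit:
{"api": "move_arm", "payload": {
  "targets": [1, 0.5, -2, -0.3, 2, 1, 1.2, -5, -1, 5, 1, 2, -8.5, -1.5, 8, 1, 3, -12, -2, 11, 1, 3.7, -15.5, -2.5, 14, 1, 4.5, -19, -2.9, 17, 1, 5.1, -22, -2.9, 18.5, 1, 5.5, -23.6, -2.9, 18.5, 1, 5.5, -23.6, -2.9, 18.5, 1, 5.5, -23.6, -2.9, 18.5]
}}

```text
clock: 4.15
eef_pos: [520.1, -25.0, 260.3]
tcp_rot: [3.141, -0.0, -0.219]
contact_force: [0.3, 0.6, -0.5]
opening: 1.002
```

```bash
cat > d.py <<'E'
from h import *
f=grab('wrist','w2.png'); np.savez('w2.npz',K=f['K'],W=f['world_to_cam'])
for t in('case','awl_cutout','awl_cutout_point','block_cutout','weight_block'):
    print(t,[(np.round(x['position'],1).tolist(),round(x['conf'],2),proj(f,x['position'])[0].astype(int).tolist()) for x in r.mark_of(f,t)[:3]])
go(575,-25,120,0)
E
python3 d.py
```

```text
case [([559.8, -23.4, -0.4], 0.9, [306, 164])]
awl_cutout [([566.1, 16.3, 14.4], 0.82, [266, 167])]
awl_cutout_point [([621.5, -0.5, 34.2], 0.72, [266, 106])]
block_cutout [([545.2, -56.5, 15.2], 0.7, [340, 172])]
weight_block [([579.8, -23.0, 32.0], 0.71, [300, 145]), ([500.8, 258.2, 3.7], 0.58, [75, 271])]
pose [520.2 -25.  260.3] yaw -12.59 F [ 0.3 -0.  -0.9] op 0.996 t 4.45
GO tx,ty,tz,turn [ 5.35 -1.19 14.03] -12.6
```

View pics/w2.png

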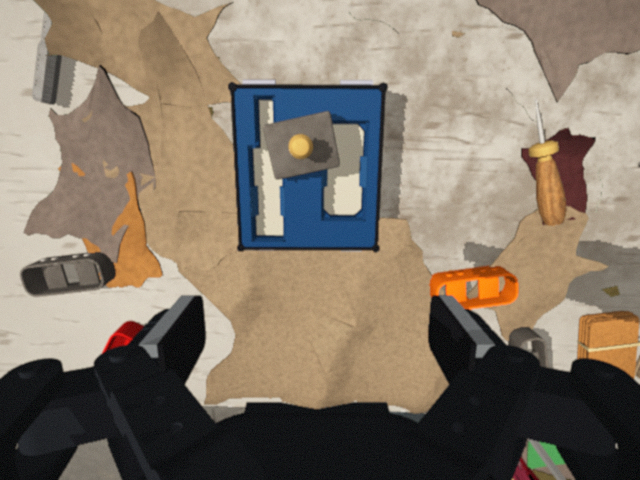

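The wrist view shows the case corners at (232,87), (384,86), (377,248) and (240,248), and the weight's knob at (299,146). I'll fit the case and the weight.

```bash
cat > e.py <<'E'
from h import *
from scipy.optimize import least_squares
d=np.load('w2.npz'); f=dict(K=d['K'],world_to_cam=d['W'])
im=cv2.imread('pics/w2.png')
cv2.imwrite('pics/w2c.png',cv2.resize(im[70:265,215:405],None,fx=3.08,fy=3.08,interpolation=cv2.INTER_CUBIC))
C=back(f,[(232,87),(384,86),(377,248),(240,248)],35); print(C.round(1), np.linalg.norm(C-np.roll(C,1,0),axis=1).round(1), C.mean(0).round(1))
for a,b in((3,0),(2,1)): v=C[b]-C[a]; print(np.degrees(np.arctan2(v[1],v[0])))
print('knob',back(f,(299,146),82), 'weight top corners',back(f,[(263,125),(329,110),(339,165),(277,178)],56).round(1))
E
python3 e.py
```

```text
[[ 644.7   26.1   35. ]
 [ 615.  -110.2   35. ]
 [ 463.7  -76.4   35. ]
 [ 494.5   60.7   35. ]] [154.1 139.4 155.  140.5] [554.5 -25.   35. ]
-12.98404194893903
-12.591686942811137
knob [[580.67560406 -24.04585465  82.        ]] weight top corners [[605.    4.2  56. ]
 [604.5 -55.6  56. ]
 [556.  -54.5  56. ]
 [557.    3.5  56. ]]
```

View pics/w2c.png

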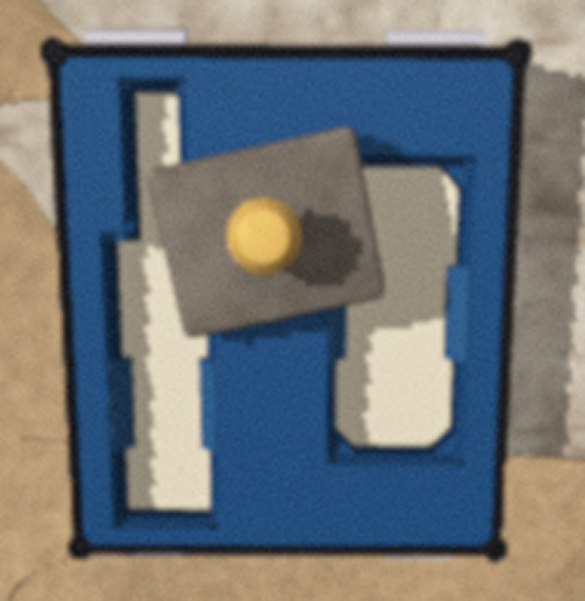

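Case centre is (554.5,-25), yaw ≈ -12.8°. The weight is at (580.7,-25), with its knob consistent. Now to pick it by the knob.

```bash
python3 -c "
from h import *
go(580.7,-24.7,110,-12.6)
go(580.7,-24.7,59,-12.6)"
```

```text
pose [520.2 -25.  260.3] yaw -12.59 F [ 0.3 -0.  -0.9] op 0.996 t 4.45
GO tx,ty,tz,turn [ 5.9  -1.35 15.03] 0.0
pose [520.2 -25.  260.3] yaw -12.59 F [ 0.3 -0.  -0.9] op 0.996 t 4.45
GO tx,ty,tz,turn [ 5.9  -1.35 20.13] 0.0
```

Emit:
{"api": "move_arm", "payload": {
  "targets": [1, 2, -0.5, 3, 0, 1, 4, -1, 7, 0, 1, 5.9, -1.35, 11, 0, 0.6, 5.9, -1.35, 14, 0, 0.3, 5.9, -1.35, 16.5, 0, 0, 5.9, -1.35, 18.3, 0, 0, 5.9, -1.35, 19.5, 0, 0, 5.9, -1.35, 20.1, 0, 0, 5.9, -1.35, 20.1, 0, 0, 5.9, -1.35, 20.1, 0]
}}

```text
clock: 5.45
eef_pos: [581.4, -23.9, 60.1]
tcp_rot: [-3.141, -0.001, -0.219]
contact_force: [-0.0, -0.8, 0.1]
opening: 0.499
```

Emit:
{"api": "move_arm", "payload": {
  "targets": [-1, 0, 0, 0, 0, -1, 0, 0, 0, 0, -1, 0, 0, 0, 0, -1, 0, 0, 0, 0, -1, 0, 0, 0, 0],
  "squeeze": 60
}}

```text
clock: 5.95
eef_pos: [581.3, -24.5, 60.3]
tcp_rot: [3.141, -0.002, -0.218]
contact_force: [-2.3, -5.0, 5.5]
opening: 0.195
```

```bash
python3 -c "
from h import *
grab('wrist','w3.png')
go(410,0,120,-12.6)"
```

```text
pose [581.3 -24.5  60.3] yaw -12.5 F [-1.6 -4.4  4.9] op 0.2 t 6.0
GO tx,ty,tz,turn [-17.25   1.31  -5.97] 0.1
```

View pics/w3.png

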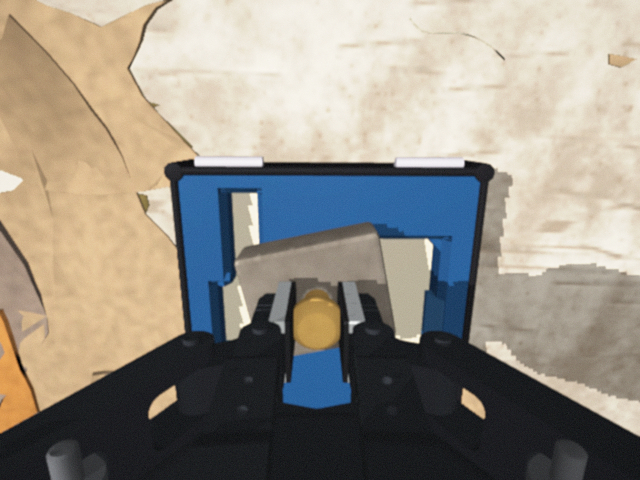

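The knob is gripped (fingers at (283,305) and (351,305)). Lift and carry it to the free board in front of the case.

Emit:
{"api": "move_arm", "payload": {
  "targets": [-1, 0, 0, -0.5, 0, -1, 0, 0, -2, 0, -1, 0, 0, -4, 0, -1, -2, 0.2, -5, 0, -1, -4.5, 0.4, -5, 0, -1, -8, 0.6, -5, 0, -1, -11.5, 0.9, -5, 0, -1, -14.5, 1.1, -4, 0, -1, -16.5, 1.3, -2.5, 0, -1, -17.3, 1.3, -1, 0]
}}

```text
clock: 7.0
eef_pos: [406.5, 1.4, 69.6]
tcp_rot: [3.142, 0.001, -0.218]
contact_force: [1.0, -0.1, -7.7]
opening: 0.198
```

```bash
python3 -c "
from h import *
grab('wrist','w4.png');grab('scene','s4.png')
go(410,0,26.5,-12.6)"
```

```text
pose [406.4   1.3  68.6] yaw -12.5 F [-1.2 -0.3 -7.2] op 0.196 t 7.1
GO tx,ty,tz,turn [0.38 0.05 4.21] 0.1
```

View pics/w4.png

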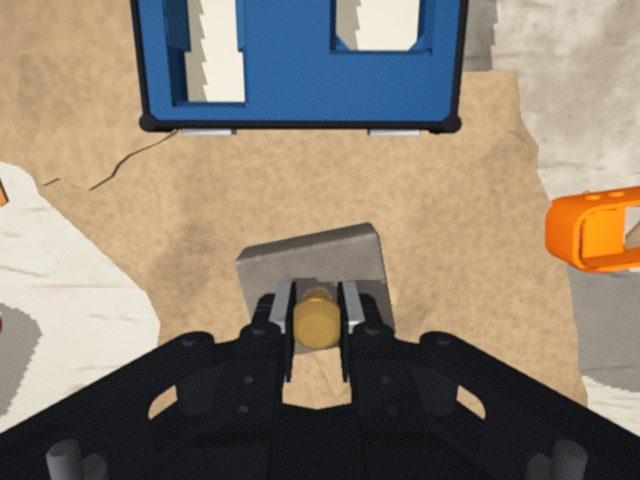

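The weight is held and the spot in front of the case is free. Lower it.

Emit:
{"api": "move_arm", "payload": {
  "targets": [-1, 0, 0, 1, 0, -1, 0, 0, 2.2, 0, -1, 0, 0, 3.2, 0, -1, 0, 0, 3.7, 0, -1, 0, 0, 4.0, 0, -1, 0, 0, 4.1, 0, -1, 0, 0, 4.2, 0, -1, 0, 0, 4.2, 0]
}}

```text
clock: 7.9
eef_pos: [409.3, 1.0, 27.4]
tcp_rot: [-3.141, -0.0, -0.218]
contact_force: [-0.2, -0.9, -7.9]
opening: 0.198
```

Emit:
{"api": "move_arm", "payload": {
  "targets": [-1, 0, 0, 0.06, 0, -1, 0, 0, 0.12, 0, -1, 0, 0, 0.18, 0, -1, 0, 0, 0.18, 0]
}}

```text
clock: 8.3
eef_pos: [409.4, 0.7, 26.2]
tcp_rot: [3.141, -0.001, -0.218]
contact_force: [-2.6, -4.9, 8.5]
opening: 0.198
```

Contact, with the weight borne by the board. Release and rise.

Emit:
{"api": "move_arm", "payload": {
  "targets": [-0.3, 0, 0, 0, 0, -0.2, 0, 0, 0, 0, -0.1, 0, 0, 0, 0, 0, 0, 0, 0, 0, 0, 0, 0, -1.5, 0, 0.5, 0, 0, -5, 0, 0.5, 0, 0, -9, 0, 0.8, 0, 0, -13, 0, 1, 0, 0, -16, 0, 1, 0, 0, -16, 0]
}}

```text
clock: 9.3
eef_pos: [411.7, 1.0, 189.2]
tcp_rot: [-3.14, -0.007, -0.218]
contact_force: [-0.1, 0.1, -0.1]
opening: 1.004
```

```bash
python3 -c "
from h import *
grab('wrist','w5.png');grab('top','t5.png')
go(477.4,-267.2,120,4.6)
go(477.4,-267.2,17,4.6)"
```

```text
pose [409.4   1.  185.8] yaw -12.51 F [0.4 0.5 0.2] op 1.005 t 9.4
GO tx,ty,tz,turn [12.45 24.71  6.58] -17.1
pose [409.4   1.  185.8] yaw -12.51 F [0.4 0.5 0.2] op 1.005 t 9.4
GO tx,ty,tz,turn [12.45 24.71 16.88] -17.1
```

View pics/w5.png

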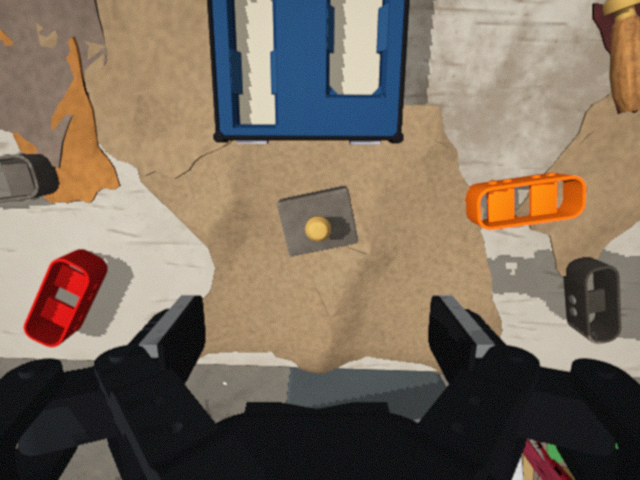

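The weight stands upright at (317,225). To the awl.

Emit:
{"api": "move_arm", "payload": {
  "targets": [1, 1, 2, 0, -2, 1, 3, 6, 1, -5, 1, 5, 10.5, 2, -8, 1, 7.5, 15, 3, -12, 1, 10, 19.5, 4, -16, 1, 11.8, 23, 4.5, -17.1, 1, 12.45, 24.7, 5, -17.1, 1, 12.45, 24.7, 5, -17.1, 1, 12.45, 24.7, 5, -17.1]
}}

```text
clock: 10.3
eef_pos: [475.8, -266.0, 134.1]
tcp_rot: [-3.139, 0.003, 0.079]
contact_force: [0.2, -0.6, 0.6]
opening: 1.002
```

```bash
python3 -c "
from h import *
grab('wrist','w6.png')
go(477.4,-267.2,17,4.6)"
```

```text
pose [ 476.1 -265.6  134.6] yaw 4.58 F [-0.2 -0.4 -0.3] op 1.001 t 10.35
GO tx,ty,tz,turn [ 0.12  0.17 11.76] -0.0
```

View pics/w6.png

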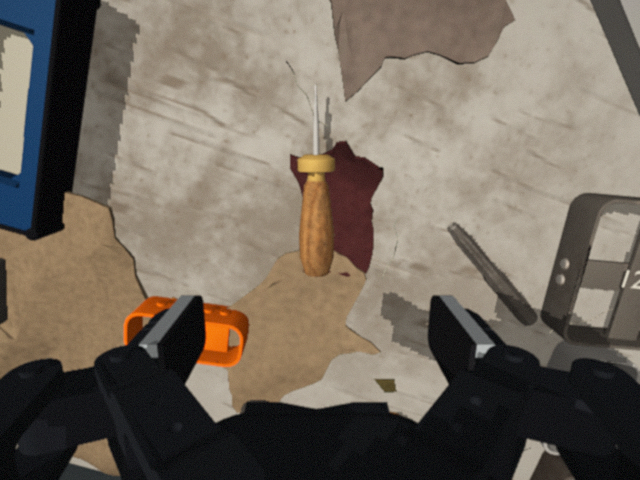

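```bash
python3 -c "
from h import *
f=grab('wrist')
P=back(f,[(315.5,83),(316.5,164),(317.5,277),(316.5,215)],13); print(P.round(1)); d=P[0]-P[2]; L=np.linalg.norm(d);print(L,np.degrees(np.arctan2(d[1],d[0])),(P[0]+P[2])/2,(P[0]+P[2])/2-30*d/L)
print(P[1]+(15.5+30)*-d/L)
"
```

```text
[[ 575.7 -257.2   13. ]
 [ 523.6 -261.9   13. ]
 [ 440.4 -269.1   13. ]
 [ 487.7 -264.7   13. ]]
135.78692714321457 5.05365955077294 [ 508.04165118 -263.13754661   13.        ] [ 478.15827207 -265.7802069    13.        ]
[ 478.30902088 -265.88161054   13.        ]
```

Emit:
{"api": "move_arm", "payload": {
  "targets": [0.8, 0.1, 0.03, 2, -0.4, 0.5, 0.2, 0.06, 5, -0.4, 0.2, 0.2, 0.06, 8, -0.4, 0, 0.2, 0.06, 10, -0.4, 0, 0.2, 0.06, 11.2, -0.4, 0, 0.2, 0.06, 11.8, -0.4, 0, 0.2, 0.06, 11.8, -0.4, 0, 0.2, 0.06, 11.8, -0.4]
}}

```text
clock: 11.2
eef_pos: [479.7, -267.6, 18.4]
tcp_rot: [3.141, -0.001, 0.087]
contact_force: [-0.5, 0.7, 1.5]
opening: 0.504
```

```bash
python3 -c "
from h import *
grab('wrist','w7.png')
go(478.2,-266,16.5,5)"
```

```text
pose [ 479.8 -267.8   18.5] yaw 4.99 F [ 0.   0.6 -0. ] op 0.501 t 11.25
GO tx,ty,tz,turn [-0.14 -0.19  0.2 ] -0.0
```

View pics/w7.png

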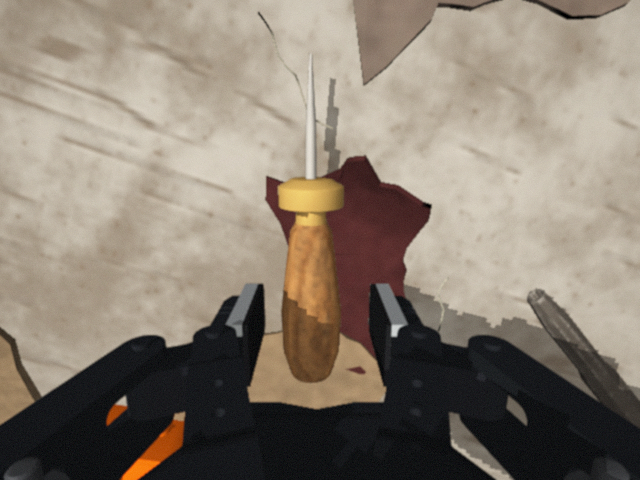

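The awl lies between the fingers, about 2 mm left of centre. Correct that and close.

Emit:
{"api": "move_arm", "payload": {
  "targets": [0, -0.14, -0.19, 0.2, 0, 0, -0.14, -0.19, 0.2, 0, -1, -0.14, -0.19, 0.2, 0, -1, -0.14, -0.19, 0.2, 0, -1, -0.14, -0.19, 0.2, 0, -1, -0.14, -0.19, 0.2, 0],
  "squeeze": 50
}}

```text
clock: 11.85
eef_pos: [477.7, -265.9, 16.0]
tcp_rot: [3.141, -0.0, 0.087]
contact_force: [-1.2, 0.6, 5.9]
opening: 0.286
```

Emit:
{"api": "move_arm", "payload": {
  "targets": [-1, 0, 0, -0.5, 0, -1, 0, 0, -2, 0, -1, 0, 0, -5, 0, -1, 0, 0, -8, 0, -1, 0, 0, -8, 0, -1, 0, 0, -8, 0]
}}

```text
clock: 12.45
eef_pos: [478.1, -266.1, 96.8]
tcp_rot: [3.14, -0.002, 0.087]
contact_force: [0.7, -0.5, -1.8]
opening: 0.288
```

```bash
python3 -c "
from h import *
grab('wrist','w8.png');grab('scene','s8.png')
go(478.2,-266,16.5,5)"
```

```text
pose [ 477.  -265.5   95.1] yaw 4.98 F [-0.  -0.6 -1.7] op 0.285 t 12.55
GO tx,ty,tz,turn [0.11 0.06 7.86] -0.0
```

View pics/w8.png

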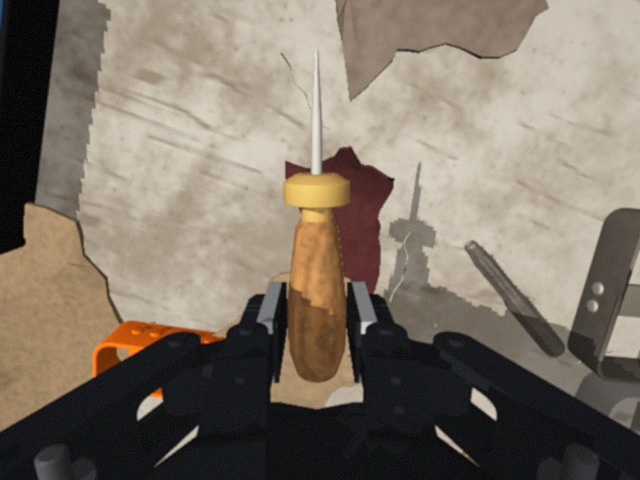

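View pics/s8.png

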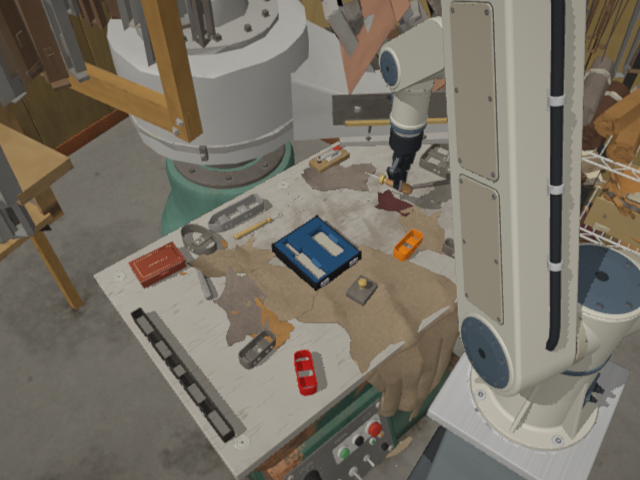

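The awl is held level and straight, with its tip at (317,50). Now I'll refine the case pose from w2 and the latest views, and calculate the approach.

```bash
cat > g.py <<'E'
from h import *
from scipy.optimize import least_squares
def case_fit(f,pts_local,uv):
    def res(p):
        c,s=np.cos(p[2]),np.sin(p[2]); L=np.array(pts_local,float)
        W=np.c_[p[0]+c*L[:,0]-s*L[:,1],p[1]+s*L[:,0]+c*L[:,1],L[:,2]]
        return (proj(f,W)-uv).ravel()
    o=least_squares(res,[554,-25,-.22]); return o.x,res(o.x).reshape(-1,2)
def local(p,q):
    c,s=np.cos(p[2]),np.sin(p[2]); return np.array([p[0]+c*q[0]-s*q[1],p[1]+s*q[0]+c*q[1]])
if __name__=='__main__':
    d=np.load('w2.npz'); f=dict(K=d['K'],world_to_cam=d['W'])
    # outer corners of rim
    x,e=case_fit(f,[(80,72,35),(80,-72,35),(-80,-72,35),(-80,72,35)],np.array([(229.8,84.6),(386.5,84),(379.3,250),(237,250.5)]))
    print(x[:2],np.degrees(x[2]),e.round(1).tolist())
    x[2]=x[2]
    print('grip',local(x,(-30,40.5)))
    g=grab('wrist'); s=r.sense()
    T=back(g,(317,50),s['eef_pos'][2]-3.5)[0]; dd=T-s['eef_pos']; yw=s['tcp_rot'][2]
    print('tip in tool', dd[0]*np.cos(yw)+dd[1]*np.sin(yw), dd[0]*np.sin(yw)-dd[1]*np.cos(yw))
    gp=local(x,(-30,40.5)); go(gp[0],gp[1],110,np.degrees(x[2]))
E
python3 g.py
```

```text
[554.15622616 -24.81792261] -12.733144259457395 [[-0.6, -1.0], [-0.0, -0.1], [-0.7, 1.0], [1.5, 0.3]]
grip [533.82063491  21.29838392]
tip in tool 95.89970625545273 0.5246110546577629
pose [ 476.9 -265.4   94.8] yaw 4.98 F [ 0.2 -0.6 -1.2] op 0.287 t 12.6
GO tx,ty,tz,turn [  8.16 -28.07  -1.52] 17.7
```

Emit:
{"api": "move_arm", "payload": {
  "targets": [-1, 0.5, -1.5, -0.5, 1.5, -1, 1.5, -5, -1, 4, -1, 2.5, -9, -1.5, 7, -1, 3.5, -13, -1.5, 10, -1, 5, -17, -1.5, 13, -1, 6.2, -21, -1.5, 16, -1, 7.3, -25, -1.5, 17.7, -1, 8, -27.5, -1.5, 17.7, -1, 8.16, -28.07, -1.5, 17.7, -1, 8.16, -28.07, -1.5, 17.7]
}}

```text
clock: 13.6
eef_pos: [533.9, 21.5, 109.6]
tcp_rot: [3.141, 0.002, -0.22]
contact_force: [-0.5, -0.2, -1.0]
opening: 0.285
```

Emit:
{"api": "move_arm", "payload": {
  "targets": [-1, 0, 0, 0, 0, -1, 0, 0, 0, 0, -1, 0, 0, 0, 0]
}}

```text
clock: 13.9
eef_pos: [534.3, 19.9, 110.4]
tcp_rot: [3.141, 0.0, -0.223]
contact_force: [0.7, -0.6, -0.3]
opening: 0.289
```

```bash
cat > i.py <<'E'
from h import *
f=grab('wrist','w9.png'); np.savez('w9.npz',K=f['K'],W=f['world_to_cam'],s=r.sense()['eef_pos'])
go(533.8,21.3,110,-12.73)
E
python3 i.py
```

```text
pose [534.4  20.  110.5] yaw -12.79 F [ 0.7 -0.3 -1.5] op 0.287 t 13.95
GO tx,ty,tz,turn [-0.08 -0.11  0.05] -0.1
```

View pics/w9.png

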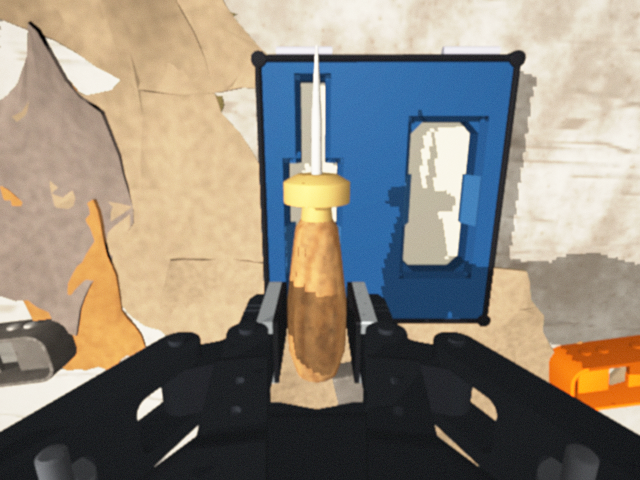

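Run:
```python
import cv2,numpy as np
im=cv2.imread('pics/w9.png')
c=[im[y-20:y+20,x-25:x+25] for x,y in((258,58),(518,58),(487,318),(312,95))]
b=[cv2.resize(k,None,fx=7,fy=7,interpolation=cv2.INTER_CUBIC) for k in c]
cv2.imwrite('pics/w9c.png',np.vstack([np.hstack(b[:2]),np.hstack(b[2:])]))
```

```text
(no output)
```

View pics/w9c.png

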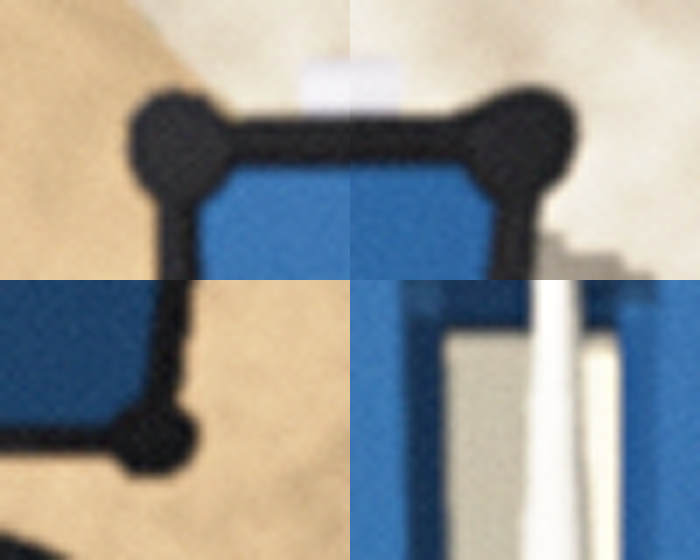

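```bash
cat > j.py <<'E'
from h import *
from scipy.optimize import least_squares
def fit(f,sg,uv,hx=None,hy=None,z=35):
    sg=np.array(sg,float)
    def res(p):
        a,b=(p[3],p[4]) if hx is None else (hx,hy)
        c,s=np.cos(p[2]),np.sin(p[2]); L=sg*[a,b]
        W=np.c_[p[0]+c*L[:,0]-s*L[:,1],p[1]+s*L[:,0]+c*L[:,1],np.full(len(L),z)]
        return (proj(f,W)-uv).ravel()
    o=least_squares(res,[554,-25,-.22,78,70][:5 if hx is None else 3]); return o.x,res(o.x)
if __name__=='__main__':
    d=np.load('w2.npz'); f=dict(K=d['K'],world_to_cam=d['W'])
    x,e=fit(f,[(1,1),(1,-1),(-1,-1),(-1,1)],np.array([(232.2,86.2),(383.2,86.2),(376.4,248.2),(241,247.9)])); print(x.round(1),np.degrees(x[2]),e.round(1))
    d=np.load('w9.npz'); f=dict(K=d['K'],world_to_cam=d['W'])
    x,e=fit(f,[(1,1),(1,-1),(-1,-1)],np.array([(258.4,59),(518,58),(483.7,320.1)])); print(x.round(1),np.degrees(x[2]),e.round(1))
    c,s=np.cos(x[2]),np.sin(x[2]); gp=x[:2]+np.array([c*-30-s*40.5,s*-30+c*40.5]); print(gp, d['s'])
    # predicted pixels of narrow end floor corners: x end? at floor z19, y 40.5+-7
    P=[]
    for y in(33.5,40.5,47.5):
        P.append([x[0]+c*60-s*y,x[1]+s*60+c*y,19])
    print(proj(f,P).round(1))
    p=np.array([x[0]+c*60-s*40.5,x[1]+s*60+c*40.5]); 
    yw=-.2232; T=d['s']; tip=np.array([T[0]+90*np.cos(yw),T[1]+90*np.sin(yw),T[2]-3.5]); print('tip proj',proj(f,tip))
E
python3 j.py
```

```text
[ 5.546e+02 -2.490e+01 -2.000e-01  7.740e+01  6.930e+01] -12.65784792215539 [-0.  -0.   0.1  0.  -0.2 -0.2  0.   0.2]
[ 5.545e+02 -2.420e+01 -2.000e-01  7.690e+01  6.910e+01] -12.850250838706454 [-0.  -0.4 -0.3  0.3  0.4  0.1]
[534.28884575  21.99804165] [534.37824062  20.02737174 110.46270234]
[[324.4  95.5]
 [312.4  95.5]
 [300.5  95.5]]
tip proj [[315.11789577  67.54469882]]
```

The case fit is consistent in both pictures (residuals under 0.5 px). The awl needs about 1.9 mm toward +y and 0.4° of turn. Descend to just above the foam, then look.

Emit:
{"api": "move_arm", "payload": {
  "targets": [-1, 0, -0.1, 1, -0.4, -1, 0, -0.19, 2.5, -0.4, -1, 0, -0.19, 4, -0.4, -1, 0, -0.19, 5.2, -0.4, -1, 0, -0.19, 5.7, -0.4, -1, 0, -0.19, 5.7, -0.4, -1, 0, -0.19, 5.7, -0.4]
}}

```text
clock: 14.65
eef_pos: [535.1, 22.8, 53.7]
tcp_rot: [-3.142, -0.0, -0.215]
contact_force: [-0.2, -0.7, -0.8]
opening: 0.288
```

```bash
sed -i 's/w9/w10/g' i.py; python3 i.py
```

```text
pose [535.4  22.8  53.9] yaw -12.32 F [-0.2  0.  -0.4] op 0.285 t 14.7
GO tx,ty,tz,turn [-0.12  0.18 -5.61] 0.4
```

View pics/w10.png

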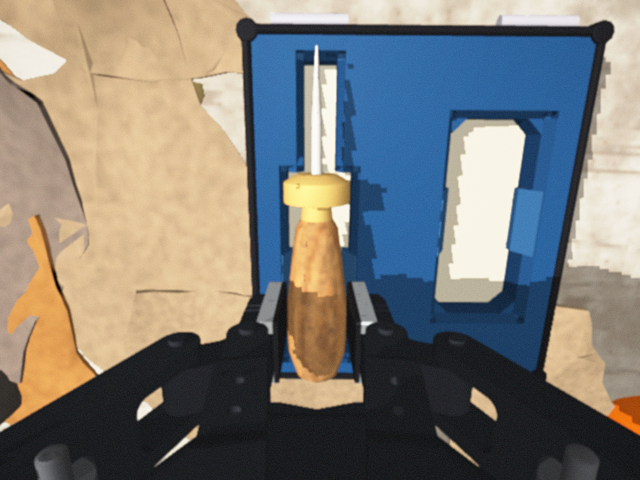

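Slot centre is at x≈321 and the spike at 317; the collar pocket is at 319.5 and the collar at 316.5. So shift about 1 mm to tool +y, turn +0.5°, and pull back 1 mm.

Emit:
{"api": "move_arm", "payload": {
  "targets": [-1, -0.05, 0.06, 0, 0.5, -1, -0.1, 0.11, 0, 0.5, -1, -0.1, 0.11, 0, 0.5, -1, -0.1, 0.11, 0, 0.5]
}}

```text
clock: 15.1
eef_pos: [533.8, 21.9, 53.7]
tcp_rot: [-3.141, -0.0, -0.224]
contact_force: [0.7, 0.3, 0.2]
opening: 0.289
```

```bash
sed -i 's/w10/w11/g' i.py; python3 i.py
python3 - <<'E'
import cv2
im=cv2.imread('pics/w11.png'); cv2.imwrite('pics/w11c.png',cv2.resize(im[10:260,220:420],None,fx=2.4,fy=2.4,interpolation=cv2.INTER_CUBIC))
E
```

```text
pose [533.8  22.   53.6] yaw -12.82 F [ 0.3 -0.5 -0. ] op 0.288 t 15.15
GO tx,ty,tz,turn [ 0.02  0.06 -5.64] -0.1
```

View pics/w11c.png

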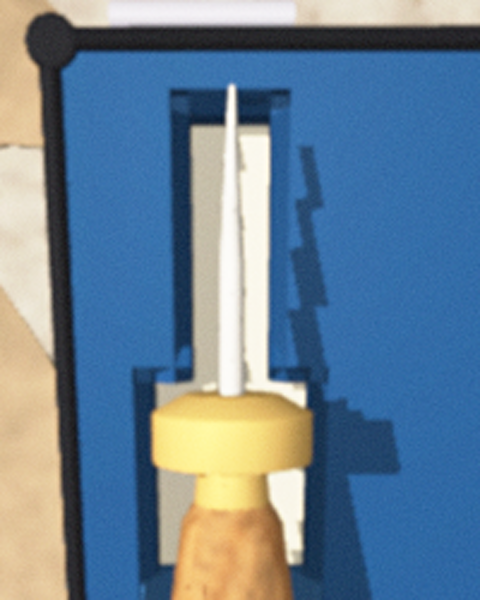

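Now centred within 1 px. Push down gradually.

Emit:
{"api": "move_arm", "payload": {
  "targets": [-1, 0, 0, 0.3, 0, -1, 0, 0, 0.6, 0, -1, 0, 0, 0.9, 0, -1, 0, 0, 1.1, 0, -1, 0, 0, 1.2, 0, -1, 0, 0, 1.2, 0]
}}

```text
clock: 15.75
eef_pos: [533.7, 22.0, 41.5]
tcp_rot: [-3.142, 0.0, -0.224]
contact_force: [-1.0, 0.5, 1.0]
opening: 0.292
```

Emit:
{"api": "move_arm", "payload": {
  "targets": [-1, 0, 0, 0.2, 0, -1, 0, 0, 0.4, 0, -1, 0, 0, 0.55, 0, -1, 0, 0, 0.6, 0, -1, 0, 0, 0.6, 0],
  "squeeze": 80
}}

```text
clock: 16.25
eef_pos: [533.9, 22.0, 35.7]
tcp_rot: [-3.141, -0.0, -0.224]
contact_force: [-1.4, 0.4, 3.5]
opening: 0.275
```

```bash
sed -i 's/w11/w12/g' i.py; python3 i.py
```

```text
pose [533.9  22.   35.7] yaw -12.82 F [-1.3  0.7  3.9] op 0.272 t 16.3
GO tx,ty,tz,turn [ 0.01  0.07 -7.43] -0.1
```

View pics/w12.png

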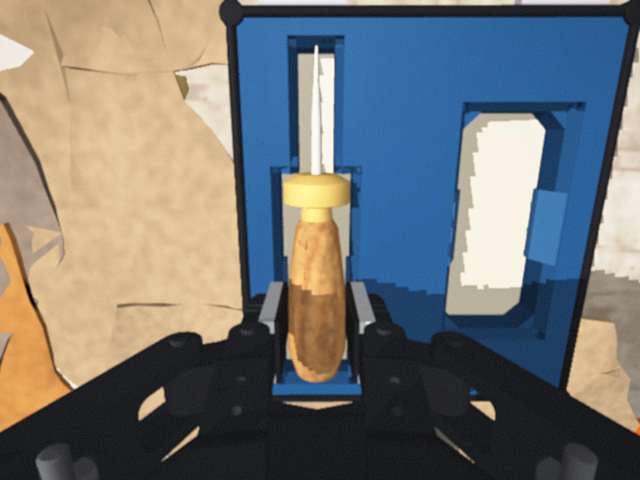

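The awl is mostly in. I'll release, close the fingers, and press the handle top over the bosses.

Emit:
{"api": "move_arm", "payload": {
  "targets": [-0.2, 0, 0, 0, 0, 0, 0, 0, 0, 0, 0, 0, 0, 0, 0, 0, 0, 0, -1.5, 0, 0, 0, 0, -3, 0, -1, 0, 0, -3, 0, -1, 0, 0, -3, 0, -1, 0, 0, -3, 0, -1, 0, 0, -3, 0, -1, 0, 0, -3, 0]
}}

```text
clock: 17.3
eef_pos: [533.3, 21.9, 64.9]
tcp_rot: [3.141, 0.001, -0.224]
contact_force: [0.2, -0.3, -0.2]
opening: 0.002
```

```bash
sed -i 's/w12/w13/g' i.py; python3 i.py
```

```text
pose [533.4  21.9  65. ] yaw -12.82 F [0.1 0.  0.7] op -0.0 t 17.35
GO tx,ty,tz,turn [ 0.05  0.05 -4.5 ] -0.1
```

View pics/w13.png

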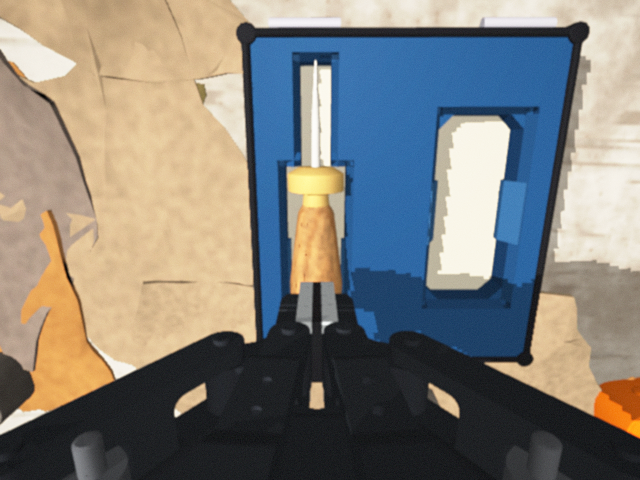

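Emit:
{"api": "move_arm", "payload": {
  "targets": [-1, 0, 0, 0.6, 0, -1, 0, 0, 1.1, 0, -1, 0, 0, 1.4, 0, -1, 0, 0, 1.6, 0, -1, 0, 0, 1.7, 0, -1, 0, 0, 1.8, 0, -1, 0, 0, 1.9, 0, -1, 0, 0, 1.9, 0]
}}

```text
clock: 18.15
eef_pos: [533.7, 21.9, 46.5]
tcp_rot: [-3.142, -0.0, -0.224]
contact_force: [0.4, -0.0, -0.1]
opening: 0.002
```

Emit:
{"api": "move_arm", "payload": {
  "targets": [-1, 0, 0, 0.1, 0, -1, 0, 0, 0.2, 0, -1, 0, 0, 0.25, 0, -1, 0, 0, 0.3, 0, -1, 0, 0, 0.3, 0]
}}

```text
clock: 18.65
eef_pos: [533.9, 22.0, 45.0]
tcp_rot: [-3.141, -0.0, -0.224]
contact_force: [-6.1, -0.5, 21.6]
opening: -0.002
```

It resists hard (21.6 N) at a top height of 45.0 mm, exactly the seated height (19+26). Rise and check, then head to the die.

Emit:
{"api": "move_arm", "payload": {
  "targets": [-1, 0, 0, -1, 0, -0.5, 0, 0, -4, 0, 0.2, 0, 0, -8, 0, 0.8, 0, 0, -12, 0, 1, 0, 0, -15, 0, 1, 0, 0, -15, 0, 1, 0, 0, -15, 0]
}}

```text
clock: 19.35
eef_pos: [533.9, 22.0, 194.1]
tcp_rot: [-3.141, -0.002, -0.224]
contact_force: [-1.1, 0.3, -0.3]
opening: 0.994
```

```bash
cat > k.py <<'E'
from h import *
f=grab('wrist','w14.png')
for t in('awl','awl_point','awl_cutout','awl_cutout_point'):
    print(t,[(np.round(x['position'],1).tolist(),round(x['conf'],2)) for x in r.mark_of(f,t)[:2]])
im=f['img']; c=proj(f,[554,0,40])[0].astype(int); print(c)
y0=max(c[1]-90,0);x0=max(c[0]-100,0)
cv2.imwrite('pics/w14c.png',cv2.resize(im[y0:y0+180,x0:x0+200],None,fx=3.3,fy=3.3,interpolation=cv2.INTER_CUBIC))
go(470,235,200,-10)
E
python3 k.py
```

```text
awl [([561.3, 17.0, 20.6], 0.73)]
awl_point [([626.4, 6.4, 33.1], 0.96)]
awl_cutout [([564.9, 15.9, 17.3], 0.91), ([407.8, 2.3, -1.4], 0.54)]
awl_cutout_point [([620.7, -3.6, 28.9], 0.76)]
[337 191]
pose [532.9  21.9 192.2] yaw -12.82 F [ 0.   0.3 -0.2] op 1.0 t 19.6
GO tx,ty,tz,turn [-10.86 -19.38  -0.78] -2.8
```

View pics/w14c.png

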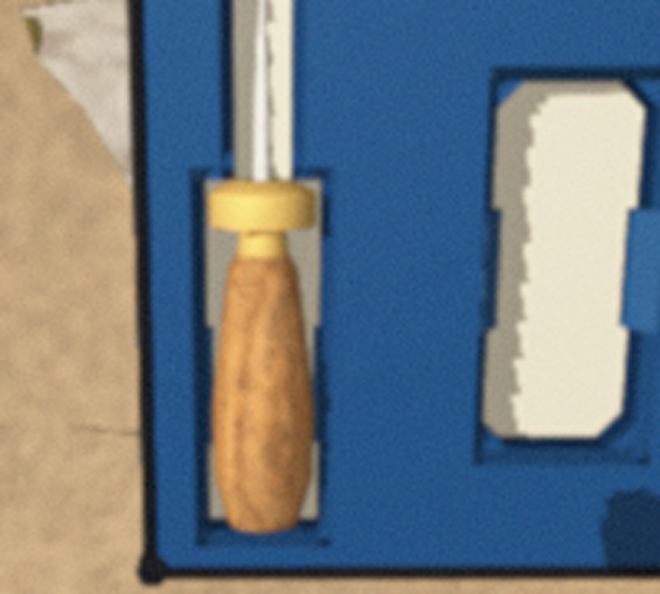

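The awl sits in its pocket with the point in the narrow end. Now to the dark long die.

```bash
python3 -c "
from h import *
go(500,215,190,82.5)"
```

```text
pose [532.9  21.9 192.2] yaw -12.82 F [ 0.   0.3 -0.2] op 1.0 t 19.6
GO tx,ty,tz,turn [ -7.49 -18.1    0.22] -95.3
```

Emit:
{"api": "move_arm", "payload": {
  "targets": [1, -0.5, -1, 0, -5, 1, -1.5, -3, 0, -13, 1, -2.3, -5, 0, -21, 1, -3, -7, 0, -29, 1, -3.8, -9, 0, -37, 1, -4.5, -11, 0, -45, 1, -5.3, -13, 0, -53, 1, -6, -15, 0, -61, 1, -7, -17, 0, -69, 1, -7.5, -18.1, 0, -77]
}}

```text
clock: 20.6
eef_pos: [500.0, 216.3, 192.5]
tcp_rot: [-3.14, 0.001, 1.127]
contact_force: [0.3, -1.2, 0.8]
opening: 0.997
```

Emit:
{"api": "move_arm", "payload": {
  "targets": [1, 0, 0, 0, -8, 1, 0, 0, 0, -15, 1, 0, 0, 0, -18.3, 1, 0, 0, 0, -18.3, 1, 0, 0, 0, -18.3]
}}

```text
clock: 21.1
eef_pos: [500.5, 214.9, 192.9]
tcp_rot: [-3.141, 0.001, 1.438]
contact_force: [-0.2, 0.1, -0.2]
opening: 1.002
```

```bash
cat > l.py <<'E'
from h import *
f=grab('wrist','w15.png'); np.savez('w15.npz',K=f['K'],W=f['world_to_cam'],s=r.sense()['eef_pos'])
print([(np.round(x['position'],1).tolist(),round(x['conf'],2)) for x in r.mark_of(f,'die_block')[:3]])
go(500,256,60,82.5)
E
python3 l.py
```

```text
[([505.1, 257.3, 3.0], 0.8), ([387.9, 243.2, -1.5], 0.75)]
pose [500.6 215.  193.1] yaw 82.39 F [ 0.  -0.1 -0.3] op 0.997 t 21.2
GO tx,ty,tz,turn [ 4.06 -0.6  13.31] -0.1
```

View pics/w15.png

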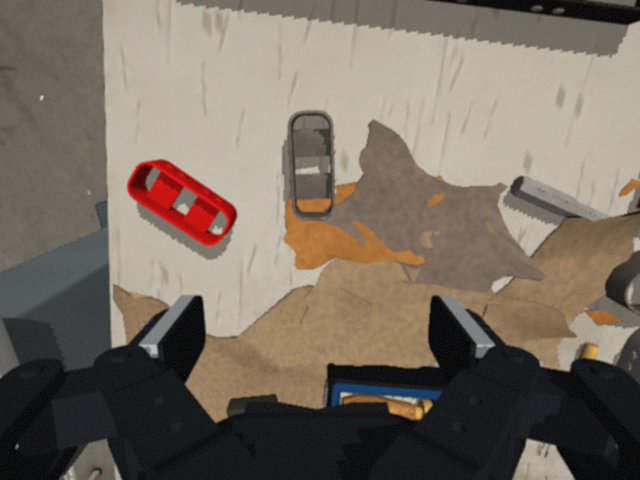

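Run:
```python
from h import *
im=cv2.imread('pics/w15.png'); cv2.imwrite('pics/w15c.png',cv2.resize(im[100:228,255:375],None,fx=4.6,fy=4.6,interpolation=cv2.INTER_CUBIC))
```

```text
(no output)
```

View pics/w15c.png

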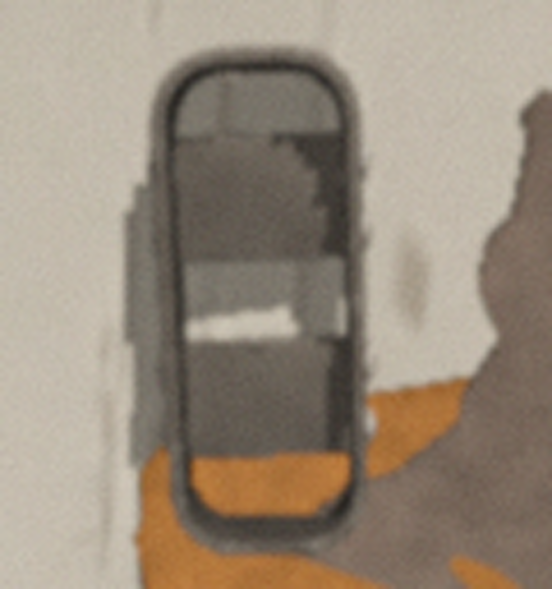

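Run:
```python
from h import *
d=np.load('w15.npz'); f=dict(K=d['K'],world_to_cam=d['W'])
px=np.array([(255,48),(270,540),(153,130),(357,130),(175,480),(361,480)])/4.6+[255,100]
P=back(f,px,30); print(P.round(1))
v=P[0]-P[1]; print(np.linalg.norm(v),np.degrees(np.arctan2(v[1],v[0])),(P[0]+P[1])/2)
a=(P[2]+P[3])/2;b=(P[4]+P[5])/2;v=a-b;print('w',np.linalg.norm(P[2]-P[3]),np.linalg.norm(P[4]-P[5]),np.degrees(np.arctan2(v[1],v[0])),(a+b)/2)
v=P[3]-P[5];print(np.degrees(np.arctan2(v[1],v[0])));v=P[2]-P[4];print(np.degrees(np.arctan2(v[1],v[0])))
c=(P[0]+P[1])/2
go(c[0],c[1],60,np.degrees(np.arctan2((P[0]-P[1])[1],(P[0]-P[1])[0])))
```

```text
[[507.1 300.4  30. ]
 [498.1 216.4  30. ]
 [488.1 289.6  30. ]
 [522.5 284.9  30. ]
 [482.7 229.6  30. ]
 [515.7 225.1  30. ]]
84.4656894951546 83.84870888044378 [502.59751643 258.38768585  30.        ]
w 34.69966472573581 33.35770225431143 84.22375914241609 [502.25219966 257.30698011  30.        ]
83.58590755395883
84.86114414407648
pose [500.6 215.  193.1] yaw 82.39 F [ 0.  -0.1 -0.3] op 0.997 t 21.2
GO tx,ty,tz,turn [ 4.33 -0.38 13.31] -1.5
```

Emit:
{"api": "move_arm", "payload": {
  "targets": [1, 1, -0.1, 2, -1.5, 1, 2.5, -0.25, 5, -1.5, 1, 4, -0.35, 8.5, -1.5, 1, 4.33, -0.35, 11.5, -1.5, 1, 4.33, -0.35, 13, -1.5, 1, 4.33, -0.35, 13.3, -1.5, 1, 4.33, -0.35, 13.3, -1.5]
}}

```text
clock: 21.9
eef_pos: [503.1, 258.2, 60.8]
tcp_rot: [-3.141, 0.0, 1.465]
contact_force: [0.2, 0.4, 0.1]
opening: 0.999
```

```bash
sed -i 's/w15/w16/g' l.py; python3 l.py
```

```text
[([387.4, 244.2, 1.1], 0.97), ([501.3, 258.4, 4.9], 0.78)]
pose [503.9 258.6  61.8] yaw 83.95 F [ 0.8  0.8 -0.1] op 1.0 t 22.0
GO tx,ty,tz,turn [-0.3  -0.36  0.18] 1.4
```

View pics/w16.png

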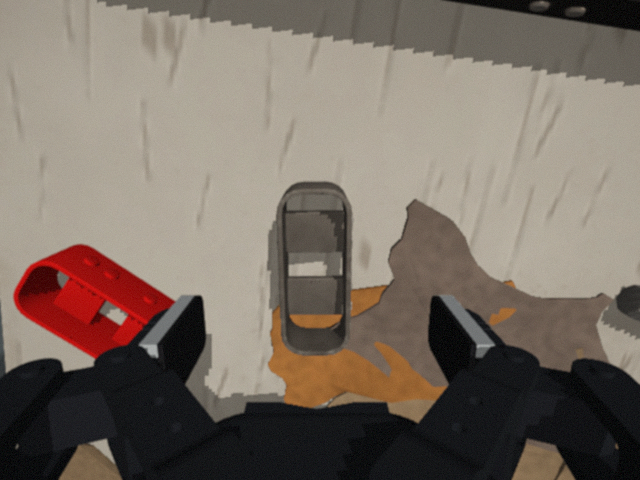

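Run:
```python
from h import *
d=np.load('w16.npz'); f=dict(K=d['K'],world_to_cam=d['W'])
print(back(f,[(175,298),(95,245)],30).round(1)); print(back(f,[(316,183),(315,352),(278,260),(351,260)],30).round(1))
print(back(f,[(313,196),(314,335)],30).round(1))
im=cv2.imread('pics/w16.png'); cv2.imwrite('pics/w16c.png',cv2.resize(im[170:370,250:390],None,fx=3,fy=3,interpolation=cv2.INTER_CUBIC))
```

```text
[[431.2 254.2  30. ]
 [398.6 285.5  30. ]]
[[507.5 303.6  30. ]
 [497.5 216.2  30. ]
 [485.1 268.5  30. ]
 [520.4 264.6  30. ]]
[[505.4 297.8  30. ]
 [498.  226.1  30. ]]
```

View pics/w16c.png

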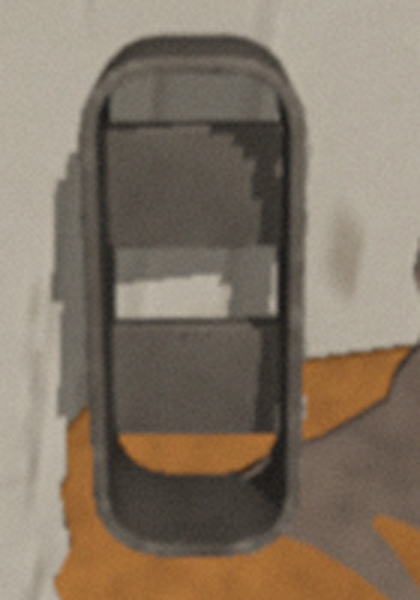

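It measures about 87.5 × 35.5 mm, matching the 88 × 36 die. The red one's nearest end is at x≈431, clear of the finger. Descend with the fingers at 51 mm and grip.

Emit:
{"api": "move_arm", "payload": {
  "targets": [0.6, 0, -0.06, 0, -1, 0.3, 0, -0.12, 0.5, -1, 0.2, 0, -0.12, 1.5, -1, 0.2, 0, -0.12, 2.6, -1, 0.2, 0, -0.12, 3.6, -1, 0.2, 0, -0.12, 4.1, -1, 0.2, 0, -0.12, 4.25, -1, 0.2, 0, -0.12, 4.25, -1]
}}

```text
clock: 22.8
eef_pos: [501.6, 258.5, 17.6]
tcp_rot: [-3.141, 0.0, 1.483]
contact_force: [-0.1, 0.5, 0.7]
opening: 0.598
```

Emit:
{"api": "move_arm", "payload": {
  "targets": [-1, 0, 0, 0, 0, -1, 0, 0, 0, 0, -1, 0, 0, 0, 0, -1, 0, 0, 0, 0],
  "squeeze": 60
}}

```text
clock: 23.2
eef_pos: [502.0, 258.8, 18.6]
tcp_rot: [3.141, -0.0, 1.483]
contact_force: [-1.1, -0.9, 5.8]
opening: 0.401
```

```bash
sed -i 's/w16/w17/g' l.py; python3 l.py
```

```text
[([498.9, 254.4, 3.0], 0.95), ([388.9, 242.7, 3.3], 0.67)]
pose [502.  258.7  18.6] yaw 84.98 F [-1.5 -0.4  6. ] op 0.402 t 23.3
GO tx,ty,tz,turn [-0.29 -0.18 -4.14] 2.5
```

View pics/w17.png

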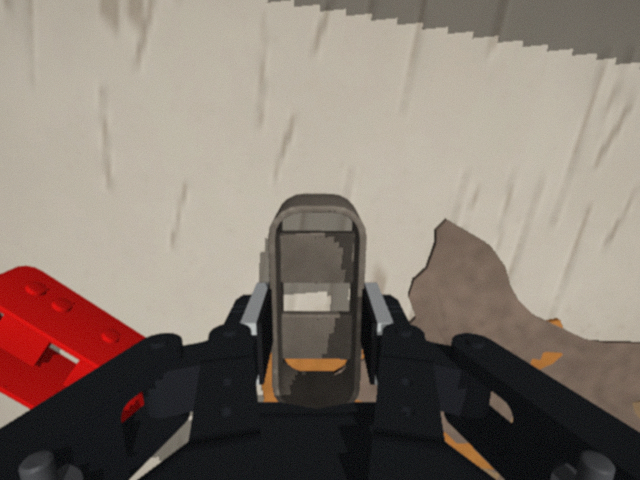

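Emit:
{"api": "move_arm", "payload": {
  "targets": [-1, 0, 0, -0.5, 0, -1, 0, 0, -2, 0, -1, 0, 0, -5, 0, -1, 0, 0, -9, 0, -1, 0, 0, -10, 0, -1, 0, 0, -10, 0]
}}

```text
clock: 23.9
eef_pos: [502.9, 259.2, 120.4]
tcp_rot: [3.138, -0.002, 1.483]
contact_force: [-0.3, 0.0, -2.1]
opening: 0.4
```

```bash
cat > m.py <<'E'
from h import *
f=grab('wrist','w18.png'); np.savez('w18.npz',K=f['K'],W=f['world_to_cam'],s=r.sense()['eef_pos'],yw=r.sense()['tcp_rot'][2])
go(546.6,-59.2,118,-12.75)
cv2.imwrite('pics/w18c.png',cv2.resize(f['img'][180:420,220:420],None,fx=2.5,fy=2.5,interpolation=cv2.INTER_CUBIC))
E
python3 m.py
```

```text
pose [501.9 258.7 118.6] yaw 84.98 F [ 0.2  0.1 -2. ] op 0.398 t 23.95
GO tx,ty,tz,turn [-31.28   7.23   0.06] 97.7
```

View pics/w18c.png

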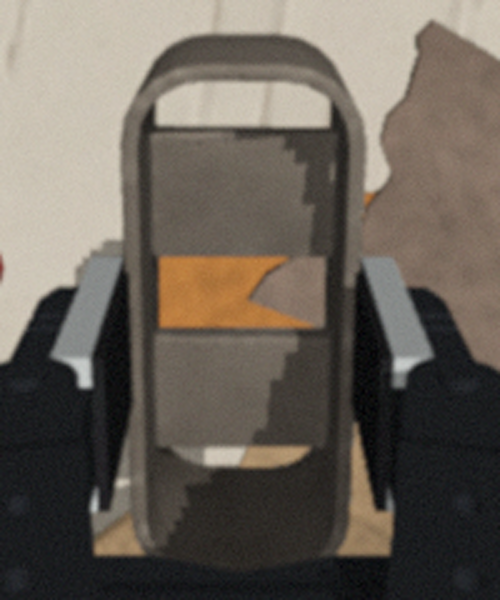

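Run:
```python
from h import *
d=np.load('w18.npz'); f=dict(K=d['K'],world_to_cam=d['W']); yw=float(d['yw'])
for uv in((318,206),(318,405),(268.8,240),(366,240),(276,388),(360.8,388)):
    q=back(f,uv,d['s'][2]+11.4)[0]-d['s']; print(uv,round(q[0]*np.cos(yw)+q[1]*np.sin(yw),1),round(q[0]*np.sin(yw)-q[1]*np.cos(yw),1))
```

```text
(318, 206) 42.8 1.2
(318, 405) -41.2 1.1
(268.8, 240) 30.2 -16.8
(366, 240) 30.1 18.9
(276, 388) -32.9 -16.1
(360.8, 388) -33.1 18.8
```

Emit:
{"api": "move_arm", "payload": {
  "targets": [-1, -1, 0.2, 0, 4, -1, -3.5, 0.8, 0, 12, -1, -6.5, 1.5, 0, 20, -1, -9.5, 2.2, 0, 28, -1, -13, 3, 0, 36, -1, -16.5, 3.8, 0, 44, -1, -20, 4.6, 0, 52, -1, -23, 5.3, 0, 60, -1, -26, 6, 0, 68, -1, -29, 6.7, 0, 76]
}}

```text
clock: 24.95
eef_pos: [541.8, -37.4, 116.1]
tcp_rot: [-3.141, 0.003, 0.151]
contact_force: [0.1, 0.5, -0.5]
opening: 0.404
```

```bash
python3 -c "
from h import *
go(546.6,-59.2,118,-12.75)"
```

```text
pose [541.8 -37.4 116.1] yaw 8.65 F [ 0.1  0.5 -0.5] op 0.404 t 24.95
GO tx,ty,tz,turn [ 0.15  2.23 -0.19] 21.4
```

Emit:
{"api": "move_arm", "payload": {
  "targets": [-1, 0.1, 1, 0, 8, -1, 0.15, 2, 0, 15, -1, 0.15, 2.25, 0, 21.4, -1, 0.15, 2.25, 0, 21.4, -1, 0.15, 2.25, 0, 21.4, -1, 0.15, 2.25, 0, 21.4]
}}

```text
clock: 25.55
eef_pos: [547.5, -57.8, 117.3]
tcp_rot: [3.141, 0.001, -0.214]
contact_force: [0.5, 0.5, -1.2]
opening: 0.4
```

```bash
cat > n.py <<'E'
from h import *
f=grab('wrist','w19.png'); np.savez('w19.npz',K=f['K'],W=f['world_to_cam'],s=r.sense()['eef_pos'],yw=r.sense()['tcp_rot'][2])
go(546.6,-59.2,60,-12.75)
E
python3 n.py
```

```text
pose [547.7 -57.8 117.5] yaw -12.28 F [-0.2 -1.  -2.1] op 0.4 t 25.6
GO tx,ty,tz,turn [-0.08  0.16  5.75] 0.5
```

View pics/w19.png

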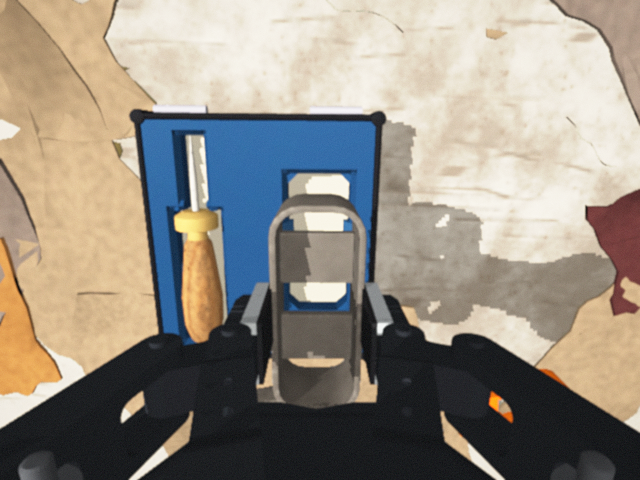

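Emit:
{"api": "move_arm", "payload": {
  "targets": [-1, -0.05, 0.06, 1, 0.5, -1, -0.1, 0.12, 2.8, 0.5, -1, -0.1, 0.12, 4.5, 0.5, -1, -0.1, 0.12, 5.6, 0.5, -1, -0.1, 0.12, 6, 0.5, -1, -0.1, 0.12, 6.1, 0.5, -1, -0.1, 0.12, 6.1, 0.5, -1, -0.1, 0.12, 6.1, 0.5]
}}

```text
clock: 26.4
eef_pos: [547.4, -59.1, 57.6]
tcp_rot: [-3.141, -0.001, -0.225]
contact_force: [0.1, -0.5, -2.3]
opening: 0.406
```

```bash
sed -i 's/w19/w20/g' n.py; python3 n.py
python3 - <<'E'
import cv2
im=cv2.imread('pics/w20.png'); cv2.imwrite('pics/w20c.png',cv2.resize(im[100:420,180:460],None,fx=1.85,fy=1.85,interpolation=cv2.INTER_CUBIC))
E
```

```text
pose [547.4 -59.2  57.6] yaw -12.91 F [ 0.5  0.8 -1.7] op 0.403 t 26.45
GO tx,ty,tz,turn [-0.08  0.02 -0.24] -0.2
```

View pics/w20c.png

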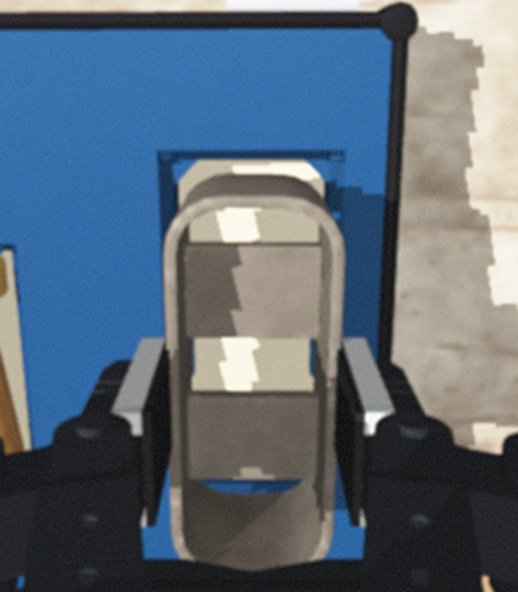

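Run:
```python
from h import *
d=np.load('w20.npz'); f=dict(K=d['K'],world_to_cam=d['W']); yw=float(d['yw'])
S=lambda x,y:(180+x/1.85,100+y/1.85)
for n,uv,z in(('die far bottom',S(255,174),39),('mouth far',S(251,152),34),('floor far',S(251,160),16),('mouthL',S(159,180),34),('mouthR',S(344,180),34),('rimL',S(164,270),69),('rimR',S(345,270),69),('floorL',S(180,185),16),('floorR',S(325,185),16)):
    q=back(f,uv,z)[0]-d['s']; print(n,round(q[0]*np.cos(yw)+q[1]*np.sin(yw),1),round(q[0]*np.sin(yw)-q[1]*np.cos(yw),1))
```

```text
die far bottom 42.3 0.8
mouth far 46.9 -0.1
floor far 42.7 -0.1
mouthL 40.2 -22.3
mouthR 40.1 22.3
rimL 27.8 -17.2
rimR 27.7 18.4
floorL 36.1 -19.2
floorR 36.0 19.6
```

Gaps are within 1 mm. Nudge 0.6 mm to tool -y and press in.

Emit:
{"api": "move_arm", "payload": {
  "targets": [-1, -0.04, -0.06, 0, -0.1, -1, -0.04, -0.06, 0.3, -0.1, -1, -0.04, -0.06, 0.6, -0.1, -1, -0.04, -0.06, 0.9, -0.1, -1, -0.04, -0.06, 1.1, -0.1, -1, -0.04, -0.06, 1.1, -0.1],
  "squeeze": 90
}}

```text
clock: 27.05
eef_pos: [546.4, -58.5, 45.6]
tcp_rot: [3.141, 0.001, -0.224]
contact_force: [-0.1, -0.5, -1.0]
opening: 0.391
```

Emit:
{"api": "move_arm", "payload": {
  "targets": [-1, 0, 0, 0.2, 0, -1, 0, 0, 0.4, 0, -1, 0, 0, 0.6, 0, -1, 0, 0, 0.7, 0, -1, 0, 0, 0.7, 0]
}}

```text
clock: 27.55
eef_pos: [547.2, -58.5, 39.1]
tcp_rot: [-3.142, -0.001, -0.224]
contact_force: [1.5, -1.3, 1.2]
opening: 0.387
```

Emit:
{"api": "move_arm", "payload": {
  "targets": [-1, 0, 0, 0.15, 0, -1, 0, 0, 0.3, 0, -1, 0, 0, 0.4, 0, -1, 0, 0, 0.47, 0, -1, 0, 0, 0.47, 0]
}}

```text
clock: 28.05
eef_pos: [546.7, -58.4, 34.8]
tcp_rot: [3.142, -0.0, -0.224]
contact_force: [-1.4, -1.0, 9.6]
opening: 0.391
```

```bash
sed -i 's/w20/w21/g' n.py; python3 n.py
```

```text
pose [546.6 -58.4  34.8] yaw -12.82 F [-1.4 -1.4  9. ] op 0.387 t 28.1
GO tx,ty,tz,turn [ 0.01  0.07 -2.52] -0.1
```

View pics/w21.png

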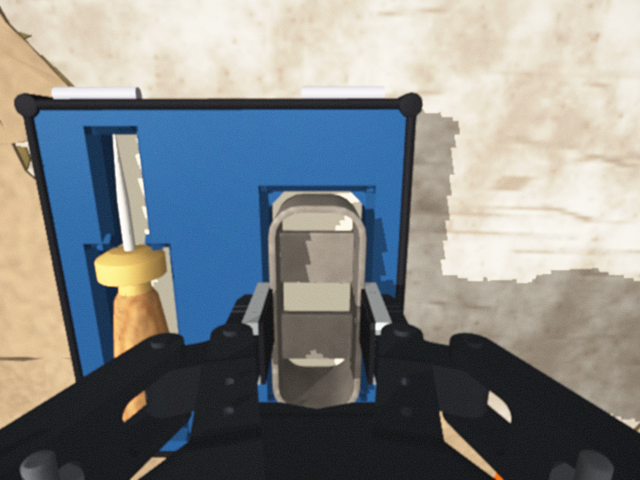

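Emit:
{"api": "move_arm", "payload": {
  "targets": [-1, 0, 0, 0.04, 0, -1, 0, 0, 0.08, 0, -1, 0, 0, 0.12, 0, -1, 0, 0, 0.12, 0]
}}

```text
clock: 28.5
eef_pos: [546.7, -58.4, 34.7]
tcp_rot: [-3.142, -0.0, -0.224]
contact_force: [-6.3, 0.6, 24.6]
opening: 0.392
```

Stiff at 34.7 mm (seated: 34.6). Release, then verify by pressing the rim with part-closed fingers.

Emit:
{"api": "move_arm", "payload": {
  "targets": [0.1, 0, 0, -0.12, 0, 0.2, 0, 0, -0.12, 0, 0.2, 0, 0, -0.12, 0, 0.2, 0, 0, -1.5, 0, 0.2, 0, 0, -4, 0, -0.35, 0, 0, -4, 0, -0.35, 0, 0, -4, 0, -0.35, 0, 0, -4, 0]
}}

```text
clock: 29.3
eef_pos: [546.2, -58.4, 72.8]
tcp_rot: [3.142, 0.001, -0.224]
contact_force: [-0.3, 0.1, -1.1]
opening: 0.323
```

```bash
sed -i 's/w21/w22/g' n.py; python3 n.py
```

```text
pose [546.1 -58.4  72.5] yaw -12.82 F [-0.  -0.2 -0.6] op 0.321 t 29.35
GO tx,ty,tz,turn [0.07 0.07 1.25] -0.1
```

View pics/w22.png

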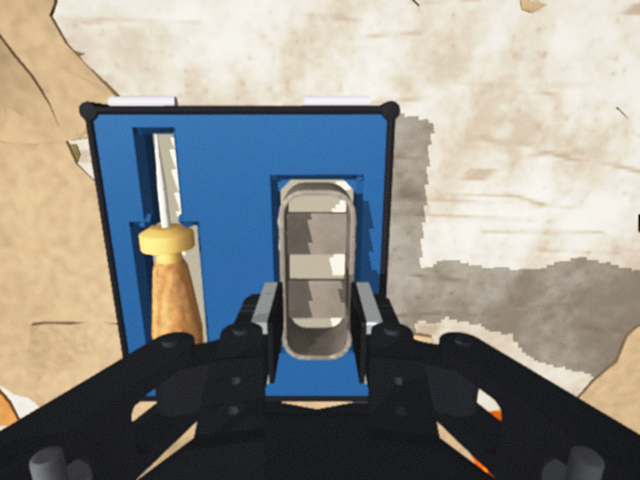

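Emit:
{"api": "move_arm", "payload": {
  "targets": [-0.35, 0, 0, 0.6, 0, -0.35, 0, 0, 1.3, 0, -0.35, 0, 0, 1.9, 0, -0.35, 0, 0, 2.25, 0, -0.35, 0, 0, 2.35, 0, -0.35, 0, 0, 2.45, 0, -0.35, 0, 0, 2.55, 0, -0.35, 0, 0, 2.55, 0]
}}

```text
clock: 30.15
eef_pos: [546.7, -58.5, 47.7]
tcp_rot: [-3.142, -0.0, -0.224]
contact_force: [-0.0, -0.1, 0.0]
opening: 0.325
```

Emit:
{"api": "move_arm", "payload": {
  "targets": [-0.35, 0, 0, 0.1, 0, -0.35, 0, 0, 0.2, 0, -0.35, 0, 0, 0.3, 0, -0.35, 0, 0, 0.3, 0]
}}

```text
clock: 30.55
eef_pos: [546.9, -58.4, 45.6]
tcp_rot: [-3.142, -0.0, -0.224]
contact_force: [-3.1, 0.4, 13.3]
opening: 0.323
```

Emit:
{"api": "move_arm", "payload": {
  "targets": [-0.35, 0, 0, 0.05, 0, -0.35, 0, 0, 0.1, 0, -0.35, 0, 0, 0.1, 0]
}}

```text
clock: 30.85
eef_pos: [546.9, -58.5, 45.5]
tcp_rot: [-3.141, -0.001, -0.224]
contact_force: [-7.8, 1.9, 24.1]
opening: 0.324
```

It holds stiff at 24 N, above the 16 N the bosses need, so the die is on the floor. Retreat and check.

Emit:
{"api": "move_arm", "payload": {
  "targets": [-0.35, 0, 0, -0.5, 0, -0.35, 0, 0, -2, 0, 0.3, 0, 0, -5, 0, 1, 0, 0, -9, 0, 1, -1, 0, -13, 0, 1, -3, 0, -16, 0, 1, -5, 0, -18, 0, 1, -5, 0, -18, 0, 1, -5, 0, -18, 0]
}}

```text
clock: 31.75
eef_pos: [498.2, -47.4, 223.8]
tcp_rot: [-3.141, -0.002, -0.224]
contact_force: [0.1, 0.2, -0.1]
opening: 0.999
```

```bash
cat > o.py <<'E'
from h import *
f=grab('wrist','w23.png'); g=grab('scene','s23.png'); t=grab('top','t23.png')
print(r.sense()['contact_force'],r.sense()['eef_pos'],r.sense()['clock'])
def crop(im,x0,y0,w,h,s): return cv2.resize(im[y0:y0+h,x0:x0+w],None,fx=s,fy=s,interpolation=cv2.INTER_CUBIC)
cv2.imwrite('pics/w23c.png',crop(f['img'],200,60,230,220,2.7))
cv2.imwrite('pics/s23c.png',crop(g['img'],260,200,130,110,5))
for n in('awl','awl_point','die_block','weight_block','scriber','hole_punch0'):
    for F in(f,g,t): print(n,[(np.round(x['position'],1).tolist(),round(x['conf'],2)) for x in r.mark_of(F,n)[:2]])
E
python3 o.py
```

```text
[-0.0783732  -0.14270806 -0.10381798] [497.89954402 -47.4342914  222.42552042] 31.9
awl [([560.9, 17.2, 17.8], 0.91)]
awl [([565.9, 13.0, 19.3], 0.82)]
awl [([406.4, 2.0, 2.5], 0.35)]
awl_point [([623.8, 3.1, 34.8], 0.57)]
awl_point [([622.6, 0.4, 32.0], 0.82), ([561.3, 13.1, 21.7], 0.25)]
awl_point []
die_block [([545.2, -58.5, 16.8], 0.79), ([386.1, -175.0, 2.0], 0.58)]
die_block [([390.7, -176.5, -2.3], 0.97), ([544.3, -56.8, 14.4], 0.85)]
die_block [([386.9, 241.8, -2.0], 0.88), ([389.2, -172.5, 1.9], 0.75)]
weight_block [([409.3, 2.0, -0.6], 0.76)]
weight_block [([405.5, 5.8, -0.8], 0.95)]
weight_block [([404.0, -2.0, 0.2], 0.69)]
scriber []
scriber [([728.3, -19.8, -0.6], 0.66)]
scriber [([729.2, -18.0, 2.6], 0.57)]
hole_punch0 []
hole_punch0 [([722.8, 192.0, -2.4], 0.81), ([451.9, -404.5, -4.0], 0.76)]
hole_punch0 [([450.1, -404.7, -0.5], 0.82), ([716.9, 193.5, -4.9], 0.68)]
```

View pics/w23c.png

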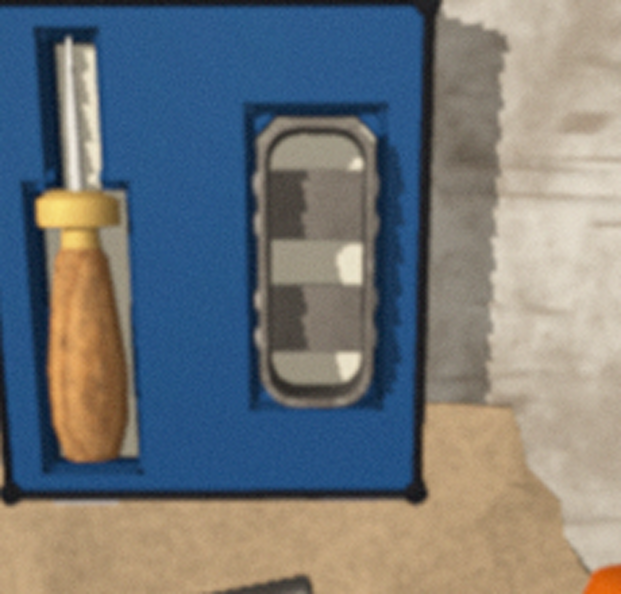

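View pics/s23c.png

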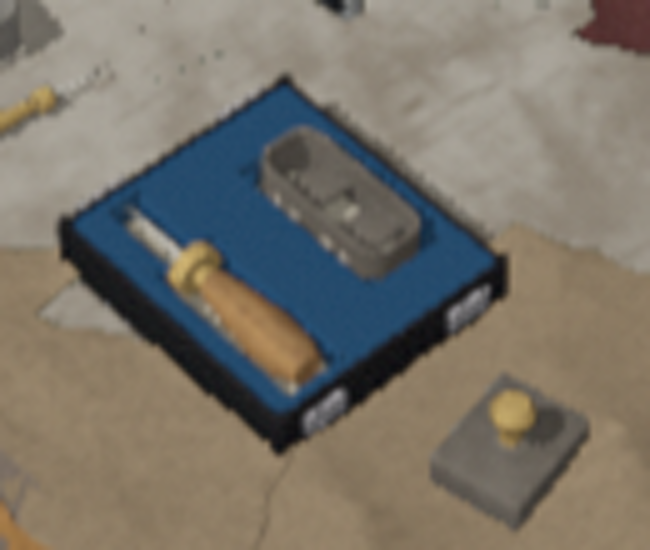

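View pics/t23.png

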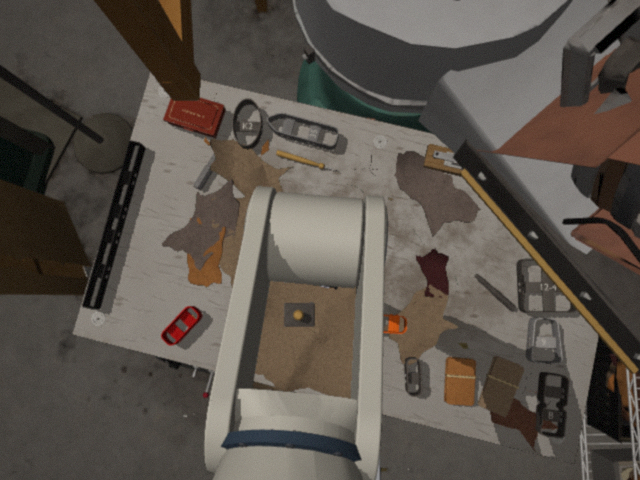

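Everything looks in place. I'll check heights by overlaying the seated model outlines on the scene view.

```bash
cat > p.py <<'E'
from h import *
g=grab('scene')
S=5;x0,y0=260,200
im=cv2.resize(g['img'][y0:y0+110,x0:x0+130],None,fx=S,fy=S,interpolation=cv2.INTER_CUBIC)
C=np.array([554.4,-24.6]);a=np.radians(-12.75);R=np.array([[np.cos(a),-np.sin(a)],[np.sin(a),np.cos(a)]])
def poly(L,z,col):
    L=np.array(L,float);W=np.c_[(R@L.T).T+C,np.full(len(L),z)]
    p=((proj(g,W)-[x0,y0]+.5)*S).astype(np.int32); cv2.polylines(im,[p],True,col,1)
def rr(cx,cy,hx,hy,rad=12):
    P=[]
    for sx,sy,t0 in((1,1,0),(-1,1,90),(-1,-1,180),(1,-1,270)):
        for t in range(t0,t0+91,15): P.append((cx+sx*(hx-rad)+rad*np.cos(np.radians(t)),cy+sy*(hy-rad)+rad*np.sin(np.radians(t))))
    return P
poly([(80,72),(80,-72),(-80,-72),(-80,72)],35,(255,255,255))
poly(rr(0,-35.5,44,18),46,(0,255,0)); poly(rr(0,-35.5,44,18),52,(0,0,255)); poly(rr(0,-35.5,44,18),34,(0,255,255))
poly([(21,40.5+13),(21,40.5-13),(10,40.5-13),(10,40.5+13)],32,(0,255,0))
poly([(60,40.5),(-66,40.5)],45,(0,255,0))
cv2.imwrite('pics/ov.png',im)
E
python3 p.py
```

```text
(no output)
```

View pics/ov.png

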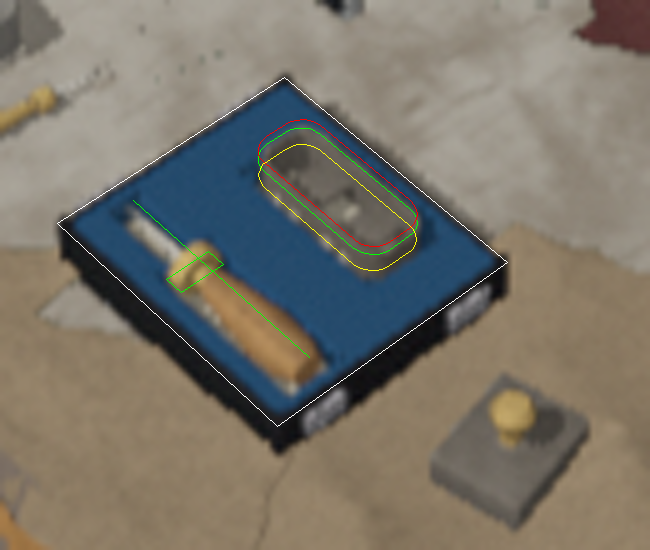

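The die's rim matches the seated outline (46 mm, green) at both ends, and the weight stands upright. A last probe: press lightly on the awl's collar to confirm it lies level.

Run:
```python
from h import *
C=np.array([554.4,-24.6]);a=np.radians(-12.75);R=np.array([[np.cos(a),-np.sin(a)],[np.sin(a),np.cos(a)]])
p=C+R@[15.5,40.5]; print(p); go(p[0],p[1]+.5,60,-12.8)
```

```text
[578.45605209  11.48055374]
pose [497.9 -47.4 223.6] yaw -12.82 F [ 0.4 -0.4 -0.4] op 0.999 t 32.85
GO tx,ty,tz,turn [ 6.54 -7.57 16.36] -0.0
```

Emit:
{"api": "move_arm", "payload": {
  "targets": [-1, 1, -1.2, 1, 0, -1, 3, -3.5, 3.5, 0, -1, 5, -5.8, 6.5, 0, -1, 6.5, -7.5, 9.5, 0, -1, 6.54, -7.57, 12.5, 0, -1, 6.54, -7.57, 15, 0, -1, 6.54, -7.57, 16.2, 0, -1, 6.54, -7.57, 16.36, 0, -1, 6.54, -7.57, 16.36, 0]
}}

```text
clock: 33.75
eef_pos: [578.9, 12.1, 60.2]
tcp_rot: [-3.141, -0.0, -0.224]
contact_force: [0.8, 0.0, 0.4]
opening: -0.0
```

Emit:
{"api": "move_arm", "payload": {
  "targets": [-1, 0, 0, 0.5, 0, -1, 0, 0, 0.9, 0, -1, 0, 0, 1.1, 0, -1, 0, 0, 1.2, 0, -1, 0, 0, 1.25, 0, -1, 0, 0, 1.25, 0]
}}

```text
clock: 34.35
eef_pos: [578.4, 11.9, 47.6]
tcp_rot: [-3.142, -0.0, -0.224]
contact_force: [-0.1, 0.1, -0.5]
opening: -0.004
```

Emit:
{"api": "move_arm", "payload": {
  "targets": [-1, 0, 0, 0.1, 0, -1, 0, 0, 0.2, 0, -1, 0, 0, 0.25, 0, -1, 0, 0, 0.28, 0, -1, 0, 0, 0.28, 0]
}}

```text
clock: 34.85
eef_pos: [578.4, 12.0, 45.1]
tcp_rot: [3.142, 0.0, -0.224]
contact_force: [-2.1, 0.4, 4.4]
opening: -0.003
```

The collar top is at 45.1 mm as well, so the awl is level. Retreat and take a final look.

Emit:
{"api": "move_arm", "payload": {
  "targets": [-1, 0, 0, -1, 0, -1, 0, 0, -4, 0, -1, 0, 0, -8, 0, -1, 0, 0, -12, 0, -1, -2, 3, -15, 0, -1, -4, 6, -17, 0, -1, -5, 7, -17, 0, -1, -5, 7, -17, 0, -1, -5, 7, -17, 0]
}}

```text
clock: 35.75
eef_pos: [514.3, -44.9, 214.3]
tcp_rot: [-3.141, 0.0, -0.224]
contact_force: [1.2, 0.2, -0.4]
opening: 0.001
```

Run:
```python
from h import *
f=grab('wrist','w24.png'); g=grab('scene','s24.png')
a=f['img'];b=g['img'][150:330,220:440]
cv2.imwrite('pics/fin.png',np.hstack([cv2.resize(a[:330],(400,206)),cv2.resize(b,(400,327))[:206]]) if 0 else cv2.resize(a,(640,480)))
print(r.sense()['contact_force'].round(1),r.sense()['opening'],r.sense()['clock'])
```

```text
[ 0.3  0.3 -0.3] -0.0017841446098049371 35.85
```

View pics/fin.png

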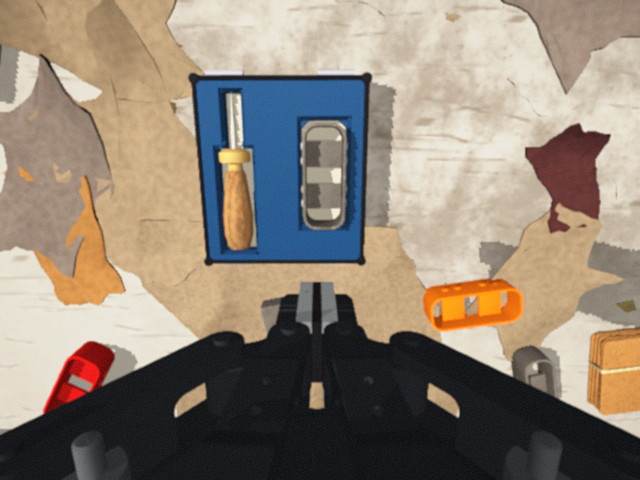

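Both parts are in: the awl at (236,195) and the die at (325,175). The arm touches nothing.

```bash
python3 -c "
from rig import r
print(r.sign_off())"
```

```text
the job is handed in; nothing more can be done
None
```

The case is packed and the job is handed in, at about 36 s of the 70 s allowed. The order was as asked:

- **Weight:** it came off first and stands upright on the board in front of the case, at about (409, 1) mm.
- **Awl:** its point is in the narrow end. I pressed it with 22 N, and its top then measured 45.0 mm at the handle and 45.1 mm at the collar. The seated height is 45 mm, so it lies level.
- **Die:** I used the longer dark one, which measured about 88 × 36 mm. It held stiff under 24 N near its seated height, and its rim matches the seated outline in the scene view.

In the last look the arm was touching nothing. The scriber and both hole punches read within about 6 mm of their starting positions, which is about the networks' accuracy, and the arm never went near them.

One disagreement: the networks' positions for the seated awl and die differed by a few mm between cameras, and the top view was blocked by the arm. For those two I relied on the contact heights and the picture fits instead. I did not probe the die's ends separately.

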